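Pack the gift tray with stoppers from the covered case

TASK

First fold up all four sides of the cardboard gift tray until they stand upright, then slide the metal cover plate of the wooden stopper case right off its pockets and move every stopper you find there into the tray, each resting on the tray's floor. Finally put the cover back squarely over the pockets, with the tray's sides still upright, and leave the cup, the jar and the wrench where they are.

Things in the scene. Friction and masses are not known exactly. Their poses are not given: they have to be found in the camera images.
- case: fixed dark wooden stopper case, 256 (its x) x 224 (its y) x 42 mm high, flat top; origin at the centre of its underside on the table. Its front part (toward its -x) has a row of four open-topped pockets along y, each 100 mm (x) x 46 mm (y) and 36 mm deep (floor 6 mm above the table), centred at x = -64 mm and y = -81, -27, 27 and 81 mm; the rest of the top, x from -4 to +128 mm, is a bare deck level with the pocket walls, where the cover can lie
- case_home (a point): point on the case's top (42 mm above the table), 64 mm in front (-x) of the case's middle: the centre of the pocket row. The cover is home when its middle is over this point and its sides line up with the case
- cover_bar (a point): centre of the grip bar of the loose cover plate. Plate: aluminium, 124 (x) x 224 (y) x 6 mm, about 0.3 kg, lying flat on the case, covering all four pockets at the start (perhaps a few mm off). Bar: black plastic, 12 mm wide (x), 100 mm long (y), 22 mm high, standing on the middle of the plate; this point lies half-way up it, 17 mm above the plate's underside, 11 mm below the bar's top. Axes as the plate's
- cover: the same cover plate; origin at the centre of its underside
- tray: cardboard tray blank fixed to the table: floor 130 (x) x 150 (y) x 4 mm, with a 50 mm side hinged along each of its four edges; origin at the centre of its underside on the table
- tray_floor (a point): centre of the upper face of the tray's floor, 4 mm above the table, axes as the tray's
- panel_near (a joint): angle of the tray side at the tray's -x edge, rad: 0 lying flat outward, 1.57 upright (a stop). Board 50 mm from hinge to free edge, 4 mm thick, hinge line 65 mm from the tray's middle, 144 mm long, 4 mm above the table. A stiff crease (about 0.03 Nm) holds it at any angle; at the start it stands part-way up, 0.5 to 0.8 rad. Push its free edge up and inward
- panel_far (a joint): angle of the tray side at the tray's +x edge, rad: 0 lying flat outward, 1.57 upright (a stop). Board 50 mm from hinge to free edge, 4 mm thick, hinge line 65 mm from the tray's middle, 144 mm long, 4 mm above the table. A stiff crease (about 0.03 Nm) holds it at any angle; at the start it stands part-way up, 0.5 to 0.8 rad. Push its free edge up and inward
- panel_left (a joint): angle of the tray side at the tray's +y edge, rad: 0 lying flat outward, 1.57 upright (a stop). Board 50 mm from hinge to free edge, 4 mm thick, hinge line 75 mm from the tray's middle, 124 mm long, 4 mm above the table. A stiff crease (about 0.03 Nm) holds it at any angle; at the start it stands part-way up, 0.5 to 0.8 rad. Push its free edge up and inward
- panel_right (a joint): angle of the tray side at the tray's -y edge, rad: 0 lying flat outward, 1.57 upright (a stop). Board 50 mm from hinge to free edge, 4 mm thick, hinge line 75 mm from the tray's middle, 124 mm long, 4 mm above the table. A stiff crease (about 0.03 Nm) holds it at any angle; at the start it stands part-way up, 0.5 to 0.8 rad. Push its free edge up and inward
- stopper1_mid (a point): a wooden stopper, maybe absent (None): square head 30 x 30 x 14 mm at the bottom, round cork shank 20 mm across and 18 mm long on top, 32 mm high in all, 40 g, standing on its head in a pocket under the cover at the start. Point on its axis half-way up, 16 mm above the head's underside; z up the shank, x and y square to the head's sides
- stopper2_mid (a point): a wooden stopper, maybe absent (None): square head 30 x 30 x 14 mm at the bottom, round cork shank 20 mm across and 18 mm long on top, 32 mm high in all, 40 g, standing on its head in a pocket under the cover at the start. Point on its axis half-way up, 16 mm above the head's underside; z up the shank, x and y square to the head's sides
- stopper3_mid (a point): a wooden stopper, maybe absent (None): square head 30 x 30 x 14 mm at the bottom, round cork shank 20 mm across and 18 mm long on top, 32 mm high in all, 40 g, standing on its head in a pocket under the cover at the start. Point on its axis half-way up, 16 mm above the head's underside; z up the shank, x and y square to the head's sides
- stopper4_mid (a point): a wooden stopper, maybe absent (None): square head 30 x 30 x 14 mm at the bottom, round cork shank 20 mm across and 18 mm long on top, 32 mm high in all, 40 g, standing on its head in a pocket under the cover at the start. Point on its axis half-way up, 16 mm above the head's underside; z up the shank, x and y square to the head's sides
- cup: small steel tasting cup, 48 mm across, 45 mm high; origin at the centre of its underside; bystander
- jar: small amber glass jar, 48 mm across, 50 mm high; origin under its centre; bystander
- bung_wrench: steel wrench 150 mm long, lying flat beyond the jar; origin under its middle; bystander

How it is judged (in metres and radians):
On the way, in this order (a step that is already met when the one before it is completed fails the run):
1. all four tray sides stand upright while the stoppers are still in the case (value of joint each of panel_near, panel_far, panel_left, panel_right above 1.4 rad and horizontal distance between each of stopper1_mid, stopper2_mid, stopper3_mid, stopper4_mid and tray_floor above 0.15 m), for 0.2 s.
2. the cover is moved right off the pockets (horizontal distance between cover_bar and case_home above 0.08 m), for 0.2 s.
3. every stopper rests in the upright tray (value of joint each of panel_near, panel_far, panel_left, panel_right above 1.4 rad and x of stopper1_mid in the frame of tray_floor between -0.065 and 0.065 m and y of stopper1_mid in the frame of tray_floor between -0.075 and 0.075 m and z of stopper1_mid in the frame of tray_floor between 0 and 0.03 m and x of stopper2_mid in the frame of tray_floor between -0.065 and 0.065 m and y of stopper2_mid in the frame of tray_floor between -0.075 and 0.075 m and z of stopper2_mid in the frame of tray_floor between 0 and 0.03 m and x of stopper3_mid in the frame of tray_floor between -0.065 and 0.065 m and y of stopper3_mid in the frame of tray_floor between -0.075 and 0.075 m and z of stopper3_mid in the frame of tray_floor between 0 and 0.03 m and x of stopper4_mid in the frame of tray_floor between -0.065 and 0.065 m and y of stopper4_mid in the frame of tray_floor between -0.075 and 0.075 m and z of stopper4_mid in the frame of tray_floor between 0 and 0.03 m), for 0.2 s.
At the end, for the whole second after the job is handed in: All four tray sides are above 1.4 rad; every stopper present lies within the tray's floor area, its middle less than 30 mm above the floor; the cover lies flat on the case within 10 mm (each way) and 0.1 rad of home; all at rest (all of step 3 and linear speed of each of stopper1, stopper2, stopper3, stopper4, cover below 0.03 m/s and x of cover_bar in the frame of case_home between -0.01 and 0.01 m and y of cover_bar in the frame of case_home between -0.01 and 0.01 m and z of cover_bar in the frame of case_home below 0.022 m and angle between the x axis of cover and the x axis of case, either way round below 0.1 rad and angle between cover_bar's own z axis and vertical below 0.05 rad); the robot touches nothing.
It fails at once if the cup, the jar or the wrench is moved more than 40 mm (distance of any of cup, jar, bung_wrench from where it was at the start of the episode above 0.04 m).
Of stopper1, stopper2, stopper3, stopper4 only 2 to 3 are there at a start; the rules pass over those that are not, and their reading is None.
At some moment in a run one of cover may be knocked a few centimetres aside while the robot is not near it.
Once in a run the grip may slacken for a moment while it holds something.
It also fails if it takes over 210 s, if anything falls off the work surface, if the arm or the gripper's body presses on something with over 40 N, if the wrist force passes 120 N, or if a joint passes its speed limit or range.

ROBOT

A 6-joint arm with a two-finger parallel gripper is mounted at the origin on the work surface. World frame = base frame: x ahead of the robot, y to its left, z up, the work surface at z = 0. Lengths are in mm, angles in rad, forces in N, time in s.
With the tool pointing down it reaches from about 350 to 775 mm from the base axis. Payload 7.3 kg.
Tool frame: the origin (TCP) lies on the centre line of the jaws, within the pads' length; the fingertips stand bot.tip_reach ahead of it and the grasp point (between the pads) lies 6 mm ahead of it (bot.tip_reach is the distance from the TCP to the fingertips, in mm); z points along the fingers, y is the direction in which the jaws open and shut (so a half turn about z gives the same grasp; the last joint's range is limited). The gripper opens to 92 mm and grips with 3 to 60 N. Pads are 19 mm wide; open, the fingers measure 130 mm over their backs; the gripper's body (75 mm by 190 mm) begins 47 mm behind the grasp point.
Start: joints at [-1.332, 0.342, 1.524, -0, 1.275, -0.146], TCP at [197.094, -486.617, 251.741] pointing down, gripper open.
Joint ranges: [-2.53, 2.53], [-0.77, 2.02], [0.04, 2.7], [-1, 4.14], [0.28, 2.66], [-3.11, 3.11]. Speed limits (rad/s): [2.57, 2.57, 3.14, 3.14, 3.14, 3.14].

INTERFACE

Orientations are given as [roll, pitch, yaw] about the fixed x, y, z axes, in that order (R = Rz(yaw) Ry(pitch) Rx(roll)).
In Python, from plant import bot gives the robot as it stands.
- The arm moves only by the tool step_arm, never from a script. Its argument "deltas" is a list of rows, each a list of 6 numbers: the shift along the tool's x, y, z in mm, then the turn, a rotation vector about the tool's x, y, z in rad. A call has 1 to 5 rows; each row is the pose to reach, as a shift and turn from the pose commanded when the call began, along the tool's axes at that moment; what a row does not reach only later rows make up. A row lasts 1/12 s, in which the tool goes at most 41.7 mm and 7.16 degrees, less where a joint would pass 70% of its speed; a pose out of reach is approached as far as the arm can. A call with a gripper value outside its range is refused whole. "fingers" is the finger opening in mm, from 0 to 91.8, set as the call begins (left out, the last holds). The fingers move at their own pace and stop on an object; the grip force is fixed at half the most. Time passes only in rows, so rows that repeat a pose let the fingers close. It gives the time, the measured TCP pose, the force and the opening at its end, in the units of the state.
- bot.get_obs(): the state, without advancing time (a new reading comes with each control period).
- bot.capture(name): name is "scene" or "top" or "wrist"; returns a dict with "color" (400x640x3 uint8, red, green, blue), "fx", "fy", "cx", "cy" (pixels), "k1" (the pictures are not rectified: a ray, as slopes to the right and down, at radius r is drawn at 1 + k1 r^2 times it, then the intrinsics apply), "R" (3x3) and "t" (3): a world point X has camera coordinates R X + t. Camera axes: x right, y down, z forward; pixel columns grow to the right and rows downward; lengths in mm; the calibration is good to about 2 mm. A picture is of the moment at which its call begins. There is no depth.
- bot.close_job(): hands the job in, once; it reports no verdict.
Trained networks look in a picture, given as the dict that the camera call returned (one of the last four; its "shot" number tells which), for a name from the list of things; names that differ only in an ending like _2 or _b are one class to them, and where a whole thing is asked for, a point or a joint stands for the part that bears it (a point fixed in the world has none). Each returns a list of dicts, best first, with "p" (0 to 1); they miss things now and then, are a little off and sometimes report something else, mostly with a low value. They report only what shows in the picture. A call takes as long as a camera call.
- bot.boxes_of(query, picture): "rect" ([centre column, centre row, width, height] in pixels, round what is visible of it).
The state is a dict: "time": time; "joint_positions": joint angles; "dq": joint speeds; "tau": joint torques, N m; "tool_pos": TCP position; "tcp_rot": TCP orientation; "contact_force": force on the tool from outside, world axes, zero at the start; "moment": the same for the moment, N m; "grip_width": finger opening in mm.
Only numpy, scipy, OpenCV 4.12 (cv2) and the standard library are available. Lean on these libraries where they do the work, as an engineer would, in place of code of your own. Each camera call takes 0.05 s, during which the arm holds its last target. There are 200 camera calls.

## Working session

There is one attempt and no reset: what is moved stays moved. The work goes in short steps, Python scripts to look and compute and a tool call to move; the robot and the scene stay as the last step left them, time stands still between calls to the robot, and variables do not carry over. Pictures are saved under pics/ and viewed, about 12 in all and at most 16, crops included, and the job is handed in when it is done.

Besides the shell and the picture viewer there is one more tool, called after "Call:" as name(argument=value, ...), one argument or row to a line, values as JSON. step_arm: Moves the arm, as the interface text tells. Its arguments: {"type":"object","properties":{"deltas":{"type":"array"},"fingers":{"type":"number"}},"required":["deltas"]}

```bash
ls; mkdir -p pics; cat > h.py <<'E'
import numpy as np, cv2
from plant import bot
from scipy.spatial.transform import Rotation as Ro
def K(p): return np.array([[p['fx'],0,p['cx']],[0,p['fy'],p['cy']],[0,0,1.]])
def dist(p): return np.array([p['k1'],0,0,0.])
def proj(p,X):
    X=np.atleast_2d(np.asarray(X,float)); rv=cv2.Rodrigues(np.array(p['R'],float))[0]
    return cv2.projectPoints(X,rv,np.array(p['t'],float),K(p),dist(p))[0][:,0]
def back(p,uv,z):
    uv=np.atleast_2d(np.asarray(uv,float)).reshape(-1,1,2)
    n=cv2.undistortPoints(uv,K(p),dist(p))[:,0]
    R=np.array(p['R']);t=np.array(p['t']);c=-R.T@t
    d=np.c_[n,np.ones(len(n))]@R
    return c+d*((z-c[2])/d[:,2])[:,None]
def save(p,n,crop=None,s=1,pts=None,grid=None):
    im=p['color'][:,:,::-1].copy()
    o=np.zeros(2)
    if crop: x0,y0,x1,y1=crop; im=im[y0:y1,x0:x1]; o=np.array([x0,y0])
    im=cv2.resize(im,None,fx=s,fy=s,interpolation=cv2.INTER_CUBIC)
    if pts is not None:
        for a in np.atleast_2d(pts): cv2.circle(im,tuple(int(v) for v in (a-o)*s),3,(0,0,255),1)
    cv2.imwrite('pics/'+n,im)
def delta(pos,rpy=None,o=None):
    o=o or bot.get_obs(); Rm=Ro.from_euler('xyz',o['tcp_rot'])
    d=Rm.inv().apply(np.array(pos,float)-o['tool_pos'])
    r=np.zeros(3) if rpy is None else (Rm.inv()*Ro.from_euler('xyz',rpy)).as_rotvec()
    return np.round(np.r_[d,r],3)
E
python3 - <<'E'
from h import *
o=bot.get_obs();print(o, bot.tip_reach)
for n in("scene","top"):
    p=bot.capture(n); save(p,n+'0.png'); print(n,p['shot'],p['fx'],p['k1'],(-np.array(p['R']).T@p['t']).round(),np.array(p['R']).round(2).tolist())
    for q in("case","cover","cover_bar","tray","panel_near","panel_far","panel_left","panel_right","cup","jar","bung_wrench"):
        print(q,[(np.round(b['rect']).tolist(),round(b['p'],2)) for b in bot.boxes_of(q,p)[:2]])
E
```

```text
pics
{'time': 0.0, 'joint_positions': array([-1.33203162e+00,  3.42744689e-01,  1.52502515e+00,  3.91984577e-06,
        1.27540763e+00, -1.45988114e-01]), 'dq': array([-1.91942275e-04,  2.27515225e-04,  3.04683992e-05, -1.40231021e-03,
        1.33168000e-03, -2.03267061e-04]), 'tau': array([-3.71881947e-05, -4.31253612e+01, -2.44214541e+01,  7.16950418e-02,
        5.60183125e-02, -1.01055016e-04]), 'tool_pos': array([ 196.98612787, -486.23872601,  251.03070178]), 'tcp_rot': array([-3.14002525e+00, -2.34250540e-04,  3.84751494e-01]), 'contact_force': array([-0.05809595,  0.45902308, -1.27964284]), 'moment': array([0.02648066, 0.02303226, 0.03635843]), 'grip_width': 91.60520743713226} 25.0
scene 1 423.9237299757069 -0.11398714222218992 [1172.  500.  543.] [[-0.64, 0.77, -0.0], [0.39, 0.32, -0.86], [-0.66, -0.55, -0.5]]
case [([260.0, 202.0, 136.0, 62.0], 0.87)]
cover [([279.0, 178.0, 81.0, 46.0], 0.88)]
cover_bar [([280.0, 180.0, 85.0, 45.0], 0.69)]
tray [([419.0, 272.0, 138.0, 82.0], 0.85)]
panel_near [([436.0, 249.0, 72.0, 44.0], 0.74), ([259.0, 203.0, 135.0, 60.0], 0.57)]
panel_f
[... 269 characters left out ...]
top 2 499.1688099035363 -0.01795317390275429 [ 325.   10. 1215.] [[-0.12, -0.99, -0.0], [-0.97, 0.12, -0.23], [0.22, -0.02, -0.97]]
case [([425.0, 208.0, 94.0, 107.0], 0.97)]
cover [([426.0, 234.0, 99.0, 50.0], 0.76)]
cover_bar [([428.0, 237.0, 92.0, 57.0], 0.71)]
tray [([233.0, 226.0, 107.0, 93.0], 0.69)]
panel_near [([239.0, 262.0, 62.0, 23.0], 0.76)]
panel_far [([229.0, 195.0, 60.0, 29.0], 0.84)]
panel_left [([194.0, 233.0, 26.0, 51.0], 0.85)]
panel_right [([274.0, 220.0, 24.0, 53.0], 0.94), ([229.0, 194.0, 60.0, 29.0], 0.46)]
cup [([334.0, 250.0, 21.0, 20.0], 0.89)]
jar [([324.0, 214.0, 18.0, 18.0], 0.9), ([238.0, 260.0, 60.0, 23.0], 0.75)]
bung_wrench [([275.0, 221.0, 25.0, 49.0], 0.3)]
```

```bash
python3 - <<'E'
from h import *
p=bot.capture('top'); save(p,'top1.png',(150,130,510,310),2.2)
E
```

```text
(no output)
```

View pics/top1.png

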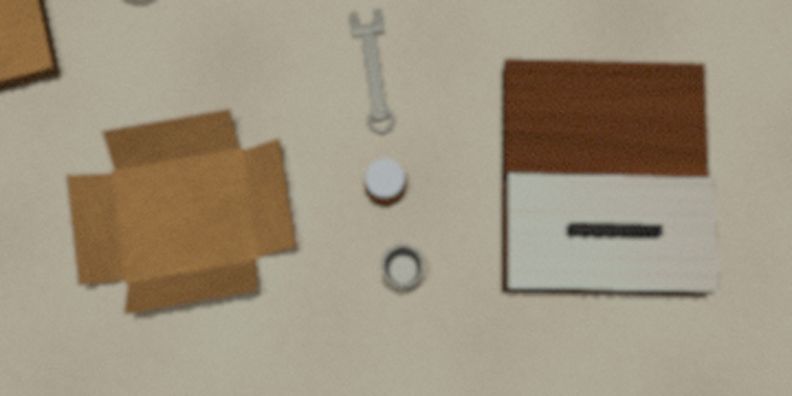

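View pics/scene0.png

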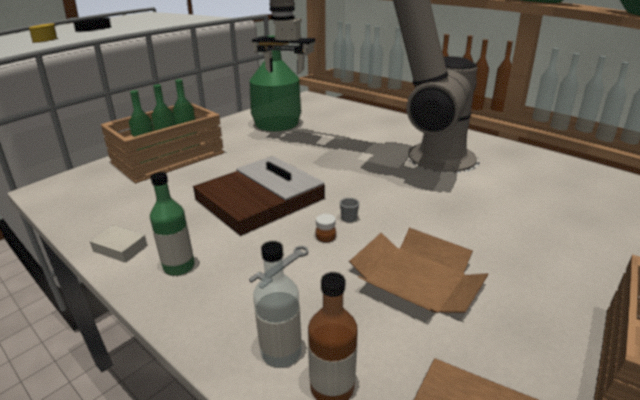

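Top view crop (2.2x, offset 150,130): tray floor corners at about (113,173), (245,150), (257,260), (126,282). The case's far corners are at (504,61) and (704,65), and the cover corners at (507,173), (716,180), (712,291), (507,288). The cup is at (403,268), the jar at (385,180), and the wrench above them.

```bash
python3 - <<'E'
from h import *
p=bot.capture('top')
f=lambda a:np.array(a)/2.2+[150,130]
print('tray',back(p,f([(113,173),(245,150),(257,260),(126,282)]),4).round(1).tolist())
print('panel free', back(p,f([(104,131),(231,111),(281,141),(297,249),(259,292),(130,313),(80,284),(68,177)]),30).round(0).tolist())
print('case far',back(p,f([(504,61),(704,65)]),42).round(1).tolist())
print('cover',back(p,f([(507,173),(716,180),(712,291),(507,288)]),48).round(1).tolist())
print('bar',back(p,f([(568,230),(661,230)]),70).round(1).tolist())
print('case bottom front',back(p,f([(504,292),(704,296)]),5).round(1).tolist())
print('jar,cup',back(p,f([(385,180)]),50).round().tolist(),back(p,f([(403,268)]),45).round().tolist())
E
```

```text
tray [[629.9, 303.3, 4.0], [638.3, 152.4, 4.0], [511.5, 150.5, 4.0], [504.7, 296.8, 4.0]]
panel free [[673.0, 304.0, 30.0], [678.0, 161.0, 30.0], [637.0, 109.0, 30.0], [514.0, 103.0, 30.0], [473.0, 149.0, 30.0], [467.0, 289.0, 30.0], [505.0, 340.0, 30.0], [625.0, 347.0, 30.0]]
case far [[695.1, -149.5, 42.0], [663.1, -371.1, 42.0]]
cover [[566.3, -133.6, 48.0], [530.8, -358.0, 48.0], [412.6, -331.4, 48.0], [442.5, -115.7, 48.0]]
bar [[492.9, -185.9, 70.0], [480.9, -283.3, 70.0]]
case bottom front [[442.8, -116.4, 5.0], [411.5, -334.2, 5.0]]
jar,cup [[574.0, -1.0, 50.0]] [[478.0, -9.0, 45.0]]
```

```bash
cat >> h.py <<'E'
T=(571,226,.05); C=(553,-243,-.143)
def w(f,u,v): c,s=np.cos(f[2]),np.sin(f[2]); return np.array([f[0]+c*u-s*v,f[1]+s*u+c*v])
def loc(f,xy): c,s=np.cos(f[2]),np.sin(f[2]); d=np.array(xy[:2])-f[:2]; return np.array([c*d[0]+s*d[1],-s*d[0]+c*d[1]])
def plan(wps):
    "wps: (x,y,z,yaw); prints one row per call (repeat it 5x), each <=200 mm and <=.6 rad"
    o=bot.get_obs(); P=np.array(o['tool_pos']); y=o['tcp_rot'][2]; 
    Rm=Ro.from_euler('xyz',o['tcp_rot'])
    for q in wps:
        q=np.array(q,float); n=int(max(np.ceil(np.linalg.norm(q[:3]-P)/195),np.ceil(abs(q[3]-y)/.6),1))
        P0,y0=P,y
        for i in range(1,n+1):
            P1=P0+(q[:3]-P0)*i/n; y1=y0+(q[3]-y0)*i/n; R1=Ro.from_euler('xyz',[np.pi,0,y1])
            print(np.r_[Rm.inv().apply(P1-P).round(1),(Rm.inv()*R1).as_rotvec().round(3)].tolist()); P,y,Rm=P1,y1,R1
E
python3 - <<'E'
from h import *
a=w(T,0,-155); plan([(*a,150,.05),(*a,42,.05)])
E
```

```text
[140.8, -93.4, 25.4, 0.0, 0.0, 0.084]
[132.5, -104.9, 25.4, 0.0, -0.0, 0.084]
[123.2, -115.6, 25.4, -0.0, -0.0, 0.084]
[113.2, -125.5, 25.4, 0.0, -0.0, 0.084]
[-0.0, 0.0, 108.0, 0.0, 0.0, -0.0]
```

Call:
step_arm(
  deltas=[
    [140.8, -93.4, 25.4, 0, 0, 0.084],
    [140.8, -93.4, 25.4, 0, 0, 0.084],
    [140.8, -93.4, 25.4, 0, 0, 0.084],
    [140.8, -93.4, 25.4, 0, 0, 0.084],
    [140.8, -93.4, 25.4, 0, 0, 0.084],
  ],
  fingers=0,
)

```text
time: 1.72
tool_pos: [294.5, -341.8, 225.4]
tcp_rot: [-3.138, -0.001, 0.305]
contact_force: [1.2, -0.2, 0.7]
grip_width: 63.0
```

Call:
step_arm(
  deltas=[
    [132.5, -104.9, 25.4, 0, 0, 0.084],
    [132.5, -104.9, 25.4, 0, 0, 0.084],
    [132.5, -104.9, 25.4, 0, 0, 0.084],
    [132.5, -104.9, 25.4, 0, 0, 0.084],
    [132.5, -104.9, 25.4, 0, 0, 0.084],
  ],
)

```text
time: 2.13
tool_pos: [390.0, -202.9, 200.2]
tcp_rot: [-3.139, -0.0, 0.222]
contact_force: [-0.7, -0.1, -0.7]
grip_width: 29.5
```

Call:
step_arm(
  deltas=[
    [123.2, -115.6, 25.4, 0, 0, 0.084],
    [123.2, -115.6, 25.4, 0, 0, 0.084],
    [123.2, -115.6, 25.4, 0, 0, 0.084],
    [123.2, -115.6, 25.4, 0, 0, 0.084],
    [123.2, -115.6, 25.4, 0, 0, 0.084],
  ],
)

```text
time: 2.55
tool_pos: [485.9, -64.0, 174.7]
tcp_rot: [-3.14, -0.001, 0.137]
contact_force: [-1.5, 0.0, 0.4]
grip_width: 0.8
```

Call:
step_arm(
  deltas=[
    [113.2, -125.5, 25.4, 0, 0, 0.084],
    [113.2, -125.5, 25.4, 0, 0, 0.084],
    [113.2, -125.5, 25.4, 0, 0, 0.084],
    [113.2, -125.5, 25.4, 0, 0, 0.084],
    [113.2, -125.5, 25.4, 0, 0, 0.084],
  ],
)

```text
time: 2.97
tool_pos: [581.6, 75.4, 148.9]
tcp_rot: [-3.14, -0.001, 0.052]
contact_force: [-1.4, -1.2, 0.7]
grip_width: 0.6
```

```bash
python3 - <<'E'
from h import *
o=bot.get_obs();print(o['tool_pos'],o['tcp_rot'],o['grip_width'],o['contact_force'],loc(T,o['tool_pos']))
p=bot.capture('wrist'); save(p,'wr0.png')
E
```

```text
[581.5627569   75.38878876 148.88343333] [-3.14014825e+00 -1.22637354e-03  5.24827893e-02] 0.5702826548605332 [-1.4071811  -1.15065197  0.66244284] [   3.02213298 -150.95090425]
```

View pics/wr0.png

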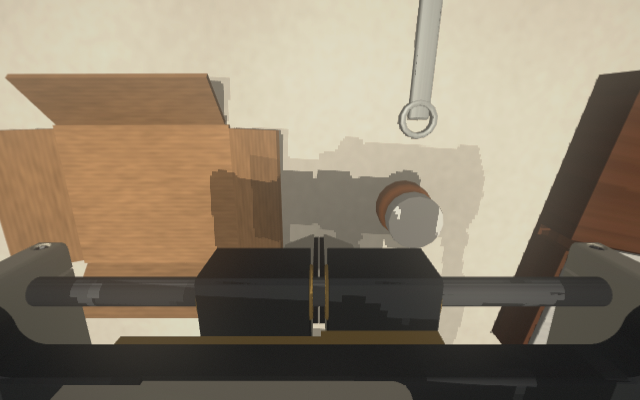

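The wrist view shows the tray on the left, with its far hinge corners at (55,125) and (230,127). The right panel spans columns 230–280 and the jar is at (410,215). The tip is clear of both.

Call:
step_arm(
  deltas=[
    [0, 0, 40, 0, 0, 0],
    [0, 0, 80, 0, 0, 0],
    [0, 0, 106, 0, 0, 0],
    [0, 0, 106, 0, 0, 0],
    [0, 0, 106, 0, 0, 0],
  ],
)

```text
time: 3.43
tool_pos: [578.4, 69.7, 43.7]
tcp_rot: [3.141, 0.003, 0.048]
contact_force: [0.5, -0.6, 1.0]
grip_width: 0.3
```

Call:
step_arm(
  deltas=[
    [0, -10, 0, 0, 0, 0],
    [0, -20, 0, 0, 0, 0],
    [0, -30, 0, 0, 0, 0],
    [0, -38, 0, 0, 0, 0],
    [0, -44, 0, 0, 0, 0],
  ],
)

```text
time: 3.85
tool_pos: [579.8, 103.5, 50.8]
tcp_rot: [3.12, -0.005, 0.055]
contact_force: [-13.4, -79.9, 53.7]
grip_width: 0.1
```

Call:
step_arm(
  deltas=[
    [0, -3, 0, 0, 0, 0],
    [0, -6, 0, 0, 0, 0],
    [0, -8, 0, 0, 0, 0],
    [0, -8, 0, 0, 0, 0],
    [0, -8, 0, 0, 0, 0],
  ],
)

```text
time: 4.27
tool_pos: [580.0, 106.8, 54.7]
tcp_rot: [3.117, -0.007, 0.052]
contact_force: [-18.8, -79.3, 66.4]
grip_width: 0.5
```

```bash
python3 - <<'E'
from h import *
o=bot.get_obs();print(o['tool_pos'],o['contact_force'],loc(T,o['tool_pos']))
p=bot.capture('wrist'); save(p,'wr1.png')
print(back(p,[(55,125),(230,127)],4))
E
```

```text
[579.97435853 106.77959835  54.67596152] [-18.83644237 -79.26673025  66.38933556] [   3.00460628 -119.51993818]
[[639.39806353 254.72097203   4.        ]
 [643.16638762 158.45470774   4.        ]]
```

View pics/wr1.png

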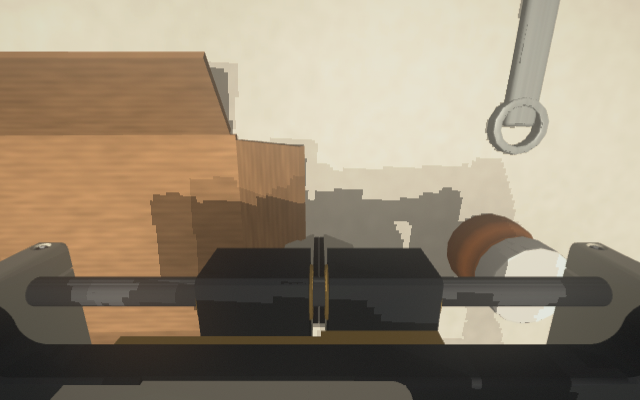

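The right panel has jammed. The push reached 80 N, and friction at the free edge holds it down. I'll back off, then follow an arc (up and inward) instead.

Call:
step_arm(
  deltas=[
    [0, 3, 0, 0, 0, 0],
    [0, 7, 0, 0, 0, 0],
    [0, 12, 0, 0, 0, 0],
    [0, 18, 0, 0, 0, 0],
    [0, 24, 0, 0, 0, 0],
  ],
)

```text
time: 4.73
tool_pos: [579.0, 97.5, 47.3]
tcp_rot: [3.14, -0.005, 0.047]
contact_force: [0.3, 0.6, 0.2]
grip_width: 0.5
```

```bash
python3 - <<'E'
from h import *
o=bot.get_obs();print(o['tool_pos'],o['tcp_rot'],o['contact_force'],loc(T,o['tool_pos']))
p=bot.capture('scene'); save(p,'sc1.png',(320,200,520,350),4)
E
```

```text
[579.04827765  97.54298785  47.33494803] [ 3.14026789 -0.00477981  0.04749651] [0.25214542 0.63434386 0.23765834] [   1.61804464 -128.69872057]
```

View pics/sc1.png

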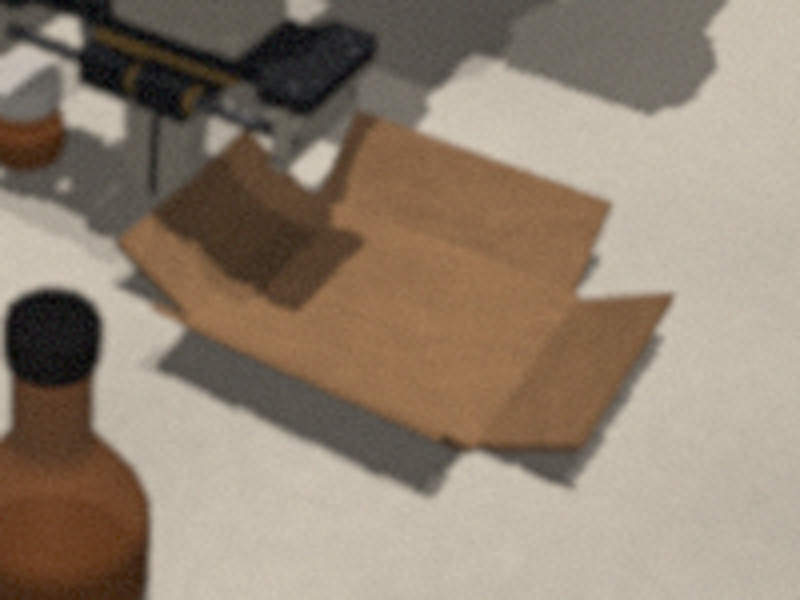

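```bash
python3 - <<'E'
from h import *
from scipy.optimize import minimize_scalar
p=bot.capture('scene')
print('hinge/corner check',proj(p,[[*w(T,65,-75),4],[*w(T,-65,-75),4],[*w(T,65,75),4],[*w(T,-65,75),4]]).round(1).tolist())
# observed px
def c(a): return np.array(a)/4+[320,200]
side={'right':(0,-1,75,[(62,c((120,240))),(-62,c((245,135)))]),'left':(0,1,75,[(62,c((583,445))),(-62,c((672,293)))]),'near':(-1,0,65,[(72,c((610,204))),(-72,c((360,112)))]),'far':(1,0,65,[(-72,c((185,320)))])}
for n,(a,b,h,obs) in side.items():
    for s,px in obs:
        def pt(t):
            r=h+50*np.cos(t); return [*(w(T,a*r,s) if a else w(T,s,b*r)),4+50*np.sin(t)]
        f=lambda t:np.linalg.norm(proj(p,[pt(t)])[0]-px)
        m=minimize_scalar(f,bounds=(0,1.6),method='bounded'); print(n,s,round(m.x,2),round(m.fun,1),np.round(pt(m.x)))
E
```

```text
hinge/corner check [[365.2, 279.0], [397.6, 246.9], [436.6, 311.5], [463.9, 273.2]]
right 62 0.61 1.7 [639. 113.  33.]
right -62 0.44 2.4 [515. 103.  25.]
left 62 0.45 2.6 [627. 349.  26.]
left -62 0.47 0.7 [503. 342.  27.]
near 72 0.61 0.2 [462. 293.  33.]
near -72 0.56 0.9 [467. 149.  31.]
far -72 0.75 10.4 [676. 159.  38.]
```

Call:
step_arm(
  deltas=[
    [0, 4, 8, 0, 0, 0],
    [0, 4, 14, 0, 0, 0],
    [0, 4, 14, 0, 0, 0],
    [0, 0, 14, 0, 0, 0],
    [0, -5, 14, 0, 0, 0],
  ],
)

```text
time: 5.25
tool_pos: [579.6, 94.1, 32.2]
tcp_rot: [3.124, -0.002, 0.054]
contact_force: [-1.4, -74.5, 15.7]
grip_width: 0.4
```

Call:
step_arm(
  deltas=[
    [0, -2, -3, 0, 0, 0],
    [0, -4, -6, 0, 0, 0],
    [0, -6, -9, 0, 0, 0],
    [0, -8, -12, 0, 0, 0],
    [0, -10, -15, 0, 0, 0],
  ],
)

```text
time: 5.67
tool_pos: [579.4, 102.3, 50.5]
tcp_rot: [3.124, -0.004, 0.052]
contact_force: [-9.5, -59.0, 40.8]
grip_width: 0.3
```

```bash
python3 - <<'E'
from h import *
o=bot.get_obs();print(o['tool_pos'],o['contact_force'],loc(T,o['tool_pos']))
E
```

```text
[579.4482539  102.30156383  50.51463308] [ -9.51425014 -59.01917431  40.8094541 ] [   2.2553507  -123.96608204]
```

The finger's half width is about 8 mm and the edge sticks to it, so the panel follows the finger. I'll move along the hinge arc.

Call:
step_arm(
  deltas=[
    [0, 1, -5, 0, 0, 0],
    [0, 1, -10, 0, 0, 0],
    [0, -3, -13.5, 0, 0, 0],
    [0, -7, -16.5, 0, 0, 0],
    [0, -11, -19, 0, 0, 0],
  ],
)

```text
time: 6.08
tool_pos: [577.9, 123.8, 68.5]
tcp_rot: [3.138, -0.005, 0.05]
contact_force: [-5.6, -10.1, 21.8]
grip_width: 0.7
```

```bash
python3 - <<'E'
from h import *
o=bot.get_obs();print(o['tool_pos'],o['contact_force'],loc(T,o['tool_pos']))
p=bot.capture('scene'); save(p,'sc2.png',(320,200,520,350),4)
E
```

```text
[577.94556196 123.75955709  68.50512731] [ -5.63785543 -10.05570174  21.80073205] [   1.82698941 -102.4598024 ]
```

View pics/sc2.png

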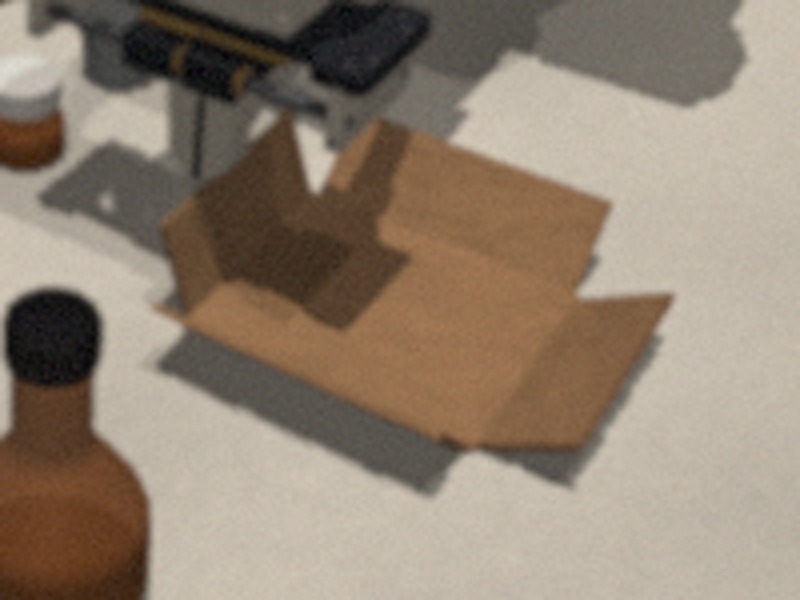

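The scene view shows the right panel at about 1.1 rad and following well. I'll continue inward.

Call:
step_arm(
  deltas=[
    [0, -4, 1, 0, 0, 0],
    [0, -8, 2, 0, 0, 0],
    [0, -12, 4, 0, 0, 0],
    [0, -16, 6, 0, 0, 0],
    [0, -19, 8, 0, 0, 0],
  ],
)

```text
time: 6.55
tool_pos: [580.0, 138.3, 67.6]
tcp_rot: [3.13, -0.013, 0.053]
contact_force: [-21.8, -52.2, 87.2]
grip_width: 0.4
```

Call:
step_arm(
  deltas=[
    [0, -1, 0, 0, 0, 0],
    [0, -2, 0, 0, 0, 0],
    [0, -2, 0, 0, 0, 0],
    [0, -2, 0, 0, 0, 0],
    [0, -2, 0, 0, 0, 0],
  ],
)

```text
time: 6.97
tool_pos: [579.9, 138.2, 67.8]
tcp_rot: [3.129, -0.012, 0.052]
contact_force: [-18.9, -48.7, 73.6]
grip_width: 0.4
```

```bash
python3 - <<'E'
from h import *
o=bot.get_obs();print(o['tool_pos'],o['contact_force'],loc(T,o['tool_pos']))
E
```

```text
[579.86292701 138.18300865  67.81847785] [-18.934356   -48.72274831  73.6227356 ] [  4.46283038 -88.15020471]
```

Call:
step_arm(
  deltas=[
    [0, 1, -4, 0, 0, 0],
    [0, 1, -7, 0, 0, 0],
    [0, 1, -8, 0, 0, 0],
  ],
)

```text
time: 7.22
tool_pos: [578.9, 137.9, 69.0]
tcp_rot: [3.13, -0.008, 0.051]
contact_force: [1.3, -39.4, 18.0]
grip_width: 0.5
```

```bash
python3 - <<'E'
from h import *
o=bot.get_obs();print(o['tool_pos'],o['contact_force'],loc(T,o['tool_pos']))
p=bot.capture('scene'); q=bot.capture('top')
a=cv2.resize(p['color'][200:320,340:480],None,fx=4,fy=4); b=cv2.resize(q['color'][170:290,180:300],None,fx=4,fy=4)
cv2.imwrite('pics/c3.png',cv2.resize(np.hstack([a,b])[:,:,::-1],None,fx=.75,fy=.75))
E
```

```text
[578.89964226 137.88521144  69.02562957] [  1.32277406 -39.43896809  17.95620558] [  3.48586584 -88.39948557]
```

View pics/c3.png

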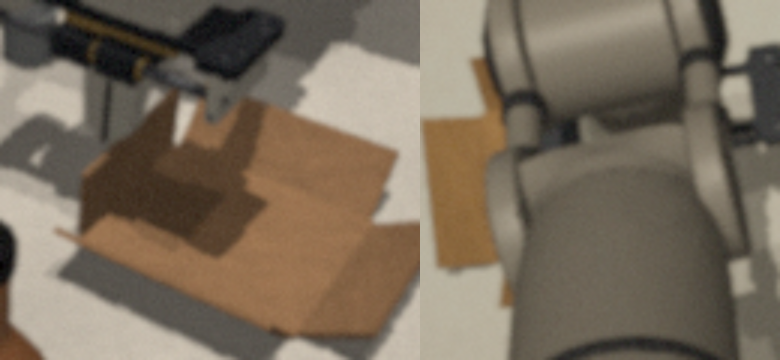

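Call:
step_arm(
  deltas=[
    [0, 4, -1, 0, 0, 0],
    [0, 8, -2, 0, 0, 0],
    [0, 14, -2, 0, 0, 0],
    [0, 20, -20, 0, 0, 0],
    [0, 20, -50, 0, 0, 0],
  ],
)

```text
time: 7.73
tool_pos: [574.0, 125.3, 111.7]
tcp_rot: [-3.142, 0.007, 0.049]
contact_force: [0.4, 0.3, -0.8]
grip_width: 0.3
```

```bash
cat >> h.py <<'E'
from scipy.optimize import minimize_scalar
def corner(n,s,t,T=T):
    a,b,h={'right':(0,-1,75),'left':(0,1,75),'near':(-1,0,65),'far':(1,0,65)}[n]; r=h+50*np.cos(t)
    return [*(w(T,a*r,s) if a else w(T,s,b*r)),4+50*np.sin(t)]
def ang(p,n,s,px):
    m=minimize_scalar(lambda t:np.linalg.norm(proj(p,[corner(n,s,t)])[0]-px),bounds=(0,1.9),method='bounded'); return round(m.x,2),round(m.fun,1)
E
python3 - <<'E'
from h import *
p=bot.capture('scene'); print(ang(p,'right',62,(367.3,260)))
o=bot.get_obs();print(o['tool_pos'],o['contact_force'],loc(T,o['tool_pos']))
# near panel start: tray (-65-45-14, 0)
a=w(T,-135,0); b=w(T,-60,-140)
plan([(*w(T,-60,-108),125,.05),(*a,125,.05),(*a,45,.05)])
E
```

```text
(np.float64(1.61), np.float64(2.1))
[578.02180701 126.2323267  119.62756966] [3.29092109 0.64722264 4.59095887] [  2.02672615 -99.99393377]
[-62.0, 8.0, -5.7, -0.001, -0.005, -0.0]
[-75.0, -108.0, -0.0, 0.0, 0.0, 0.0]
[0.0, -0.0, 80.0, 0.0, 0.0, 0.0]
```

Call:
step_arm(
  deltas=[
    [-30, 4, -6, 0, 0, 0],
    [-62, 8, -6, 0, 0, 0],
    [-62, 8, -6, 0, 0, 0],
  ],
)

```text
time: 8.03
tool_pos: [507.9, 114.8, 119.2]
tcp_rot: [-3.141, 0.009, 0.051]
contact_force: [-1.0, 0.2, -0.6]
grip_width: 0.6
```

Call:
step_arm(
  deltas=[
    [-22, -32, 0, 0, 0, 0],
    [-45, -65, 0, 0, 0, 0],
    [-66, -95, 0, 0, 0, 0],
    [-75, -108, 0, 0, 0, 0],
    [-75, -108, 0, 0, 0, 0],
  ],
)

```text
time: 8.45
tool_pos: [431.8, 221.5, 120.1]
tcp_rot: [-3.141, 0.001, 0.054]
contact_force: [-0.2, -0.1, 0.0]
grip_width: 0.8
```

Call:
step_arm(
  deltas=[
    [0, 0, 40, 0, 0, 0],
    [0, 0, 75, 0, 0, 0],
    [0, 0, 81, 0, 0, 0],
    [0, 0, 81, 0, 0, 0],
  ],
)

```text
time: 8.78
tool_pos: [433.6, 217.8, 37.4]
tcp_rot: [3.14, 0.005, 0.049]
contact_force: [0.3, 0.4, -0.2]
grip_width: 0.8
```

Call:
step_arm(
  deltas=[
    [5, 0, 0, 0, 0, 0],
    [10, 0, 0, 0, 0, 0],
    [13, 0, 0, 0, 0, 0],
    [15, 0, 0, 0, 0, 0],
  ],
)

```text
time: 9.12
tool_pos: [451.5, 219.1, 40.6]
tcp_rot: [-3.141, -0.003, 0.048]
contact_force: [-0.2, 0.0, -0.3]
grip_width: 0.8
```

```bash
python3 - <<'E'
from h import *
o=bot.get_obs();print(o['tool_pos'],o['contact_force'],loc(T,o['tool_pos']))
E
```

```text
[451.49102832 219.11340678  40.59120093] [-0.22942229  0.04354416 -0.27550622] [-119.7038028    -0.90502764]
```

Call:
step_arm(
  deltas=[
    [5, 0, -5, 0, 0, 0],
    [9, 0, -10, 0, 0, 0],
    [13, 0, -14, 0, 0, 0],
    [17, 0, -17, 0, 0, 0],
    [21.5, 0, -20, 0, 0, 0],
  ],
)

```text
time: 9.53
tool_pos: [471.5, 220.0, 59.7]
tcp_rot: [3.142, -0.0, 0.049]
contact_force: [-0.1, -0.3, -0.6]
grip_width: 0.4
```

```bash
python3 - <<'E'
from h import *
o=bot.get_obs();print(o['tool_pos'],o['contact_force'],loc(T,o['tool_pos']))
E
```

```text
[471.52403292 219.97301017  59.65324888] [-0.09960809 -0.26765955 -0.64843434] [-99.65287197  -1.04773147]
```

Call:
step_arm(
  deltas=[
    [4.5, 0, -3, 0, 0, 0],
    [9, 0, -5, 0, 0, 0],
    [14, 0, -7, 0, 0, 0],
    [18.5, 0, -8, 0, 0, 0],
    [21, 0, -8, 0, 0, 0],
  ],
)

```text
time: 9.95
tool_pos: [490.8, 220.8, 66.9]
tcp_rot: [3.141, 0.005, 0.049]
contact_force: [-11.4, -0.7, 8.8]
grip_width: 0.5
```

Call:
step_arm(
  deltas=[
    [1, 0, 0, 0, 0, 0],
    [2, 0, 0, 0, 0, 0],
    [3, 0, 0, 0, 0, 0],
    [4, 0, 0, 0, 0, 0],
    [4, 0, 0, 0, 0, 0],
  ],
)

```text
time: 10.37
tool_pos: [491.1, 220.8, 66.7]
tcp_rot: [3.14, 0.012, 0.049]
contact_force: [-17.4, -0.8, 13.0]
grip_width: 0.2
```

```bash
python3 - <<'E'
from h import *
o=bot.get_obs();print(o['tool_pos'],o['contact_force'],loc(T,o['tool_pos']))
E
```

```text
[491.09403802 220.8188052   66.69533286] [-17.4304812   -0.77145567  12.96599988] [-80.06505215  -1.18108606]
```

Call:
step_arm(
  deltas=[
    [-5, 0, -1, 0, 0, 0],
    [-12, 0, -3, 0, 0, 0],
    [-20, 0, -15, 0, 0, 0],
    [-20, 0, -45, 0, 0, 0],
    [-20, 0, -55, 0, 0, 0],
  ],
)

```text
time: 10.78
tool_pos: [477.4, 220.6, 125.0]
tcp_rot: [-3.141, -0.005, 0.049]
contact_force: [1.1, -0.3, 0.1]
grip_width: 0.4
```

Call:
step_arm(
  deltas=[
    [22, -32, 0, 0, 0, 0],
    [44, -64, 0, 0, 0, 0],
    [66, -96, 0, 0, 0, 0],
    [88, -128, 0, 0, 0, 0],
    [98, -141, 0, 0, 0, 0],
  ],
)

```text
time: 11.2
tool_pos: [569.1, 369.7, 122.0]
tcp_rot: [-3.139, -0.003, 0.05]
contact_force: [-1.2, -0.1, 0.3]
grip_width: 0.3
```

Call:
step_arm(
  deltas=[
    [0, 0, 20, 0, 0, 0],
    [0, 0, 50, 0, 0, 0],
    [0, 0, 85, 0, 0, 0],
    [0, 0, 85, 0, 0, 0],
    [0, 0, 85, 0, 0, 0],
  ],
)

```text
time: 11.62
tool_pos: [566.4, 365.4, 35.5]
tcp_rot: [3.14, 0.003, 0.049]
contact_force: [1.0, 0.5, 0.4]
grip_width: 0.5
```

```bash
python3 - <<'E'
from h import *
o=bot.get_obs();print(o['tool_pos'],o['contact_force'],loc(T,o['tool_pos']))
E
```

```text
[566.42717545 365.3573809   35.50508465] [0.96402745 0.49032198 0.43177459] [  2.39785642 139.41176644]
```

Call:
step_arm(
  deltas=[
    [0, -5, 0, 0, 0, 0],
    [0, -9, -5, 0, 0, 0],
    [0, -12.5, -11, 0, 0, 0],
    [0, -17, -17, 0, 0, 0],
    [0, -22.5, -22, 0, 0, 0],
  ],
)

```text
time: 12.03
tool_pos: [566.8, 389.1, 61.6]
tcp_rot: [-3.14, -0.003, 0.049]
contact_force: [0.3, 0.6, 0.4]
grip_width: 0.4
```

Call:
step_arm(
  deltas=[
    [0, -6, -4, 0, 0, 0],
    [0, -13, -7, 0, 0, 0],
    [0, -20, -9, 0, 0, 0],
    [0, -26, -10, 0, 0, 0],
    [0, -29, -10, 0, 0, 0],
  ],
)

```text
time: 12.45
tool_pos: [564.4, 418.4, 69.1]
tcp_rot: [-3.141, -0.0, 0.05]
contact_force: [0.2, 1.1, 0.3]
grip_width: 0.2
```

Call:
step_arm(
  deltas=[
    [0, -1, 0, 0, 0, 0],
    [0, -2, 0, 0, 0, 0],
    [0, -3, 0, 0, 0, 0],
    [0, -3, 0, 0, 0, 0],
  ],
)

```text
time: 12.78
tool_pos: [564.4, 420.1, 68.8]
tcp_rot: [3.141, 0.0, 0.049]
contact_force: [0.3, -0.1, -1.1]
grip_width: 0.6
```

```bash
python3 - <<'E'
from h import *
o=bot.get_obs();print(o['tool_pos'],o['contact_force'],loc(T,o['tool_pos']))
E
```

```text
[564.43928098 420.0621417   68.75688522] [ 0.26455454 -0.0832253  -1.05809949] [  3.1465448  194.14751384]
```

I got the sign wrong and moved outward, with no contact. I'll return and push the other way.

Call:
step_arm(
  deltas=[
    [0, 20, 20, 0, 0, 0],
    [0, 40, 33, 0, 0, 0],
    [0, 55, 33, 0, 0, 0],
    [0, 58, 33, 0, 0, 0],
    [0, 58, 33, 0, 0, 0],
  ],
)

```text
time: 13.2
tool_pos: [567.4, 361.7, 36.4]
tcp_rot: [-3.141, 0.0, 0.047]
contact_force: [0.3, -0.3, 0.2]
grip_width: 0.4
```

Call:
step_arm(
  deltas=[
    [0, 4, 0, 0, 0, 0],
    [0, 8, -5, 0, 0, 0],
    [0, 11.5, -11, 0, 0, 0],
    [0, 15, -16, 0, 0, 0],
    [0, 20, -20, 0, 0, 0],
  ],
)

```text
time: 13.62
tool_pos: [568.4, 342.1, 56.5]
tcp_rot: [3.141, -0.0, 0.049]
contact_force: [-0.8, 0.2, 0.7]
grip_width: 0.5
```

```bash
python3 - <<'E'
from h import *
o=bot.get_obs();print(o['tool_pos'],o['contact_force'],loc(T,o['tool_pos']))
E
```

```text
[568.40345836 342.05218997  56.49531011] [-0.81604993  0.24659041  0.68673276] [  3.2068954  116.03692794]
```

Call:
step_arm(
  deltas=[
    [0, 5, -3, 0, 0, 0],
    [0, 11, -6, 0, 0, 0],
    [0, 17, -8, 0, 0, 0],
    [0, 23, -9, 0, 0, 0],
    [0, 27, -9, 0, 0, 0],
  ],
)

```text
time: 14.03
tool_pos: [569.4, 321.0, 65.1]
tcp_rot: [-3.13, -0.002, 0.047]
contact_force: [-1.2, 38.3, -8.5]
grip_width: 0.7
```

Call:
step_arm(
  deltas=[
    [0, 1, 0, 0, 0, 0],
    [0, 2, 0, 0, 0, 0],
    [0, 3, 0, 0, 0, 0],
    [0, 3, 0, 0, 0, 0],
  ],
)

```text
time: 14.37
tool_pos: [569.2, 321.0, 65.1]
tcp_rot: [-3.127, -0.004, 0.049]
contact_force: [-0.6, 36.1, -9.9]
grip_width: 0.3
```

```bash
python3 - <<'E'
from h import *
o=bot.get_obs();print(o['tool_pos'],o['contact_force'],loc(T,o['tool_pos']))
E
```

```text
[569.2403645  320.97933871  65.14434021] [-0.63211696 36.06396531 -9.85169025] [ 2.98955203 94.94858439]
```

Call:
step_arm(
  deltas=[
    [0, -5, -1, 0, 0, 0],
    [0, -12, -3, 0, 0, 0],
    [0, -20, -15, 0, 0, 0],
    [0, -20, -45, 0, 0, 0],
    [0, -20, -57, 0, 0, 0],
  ],
)

```text
time: 14.78
tool_pos: [569.8, 332.5, 124.9]
tcp_rot: [-3.141, -0.003, 0.049]
contact_force: [0.9, 0.5, 1.6]
grip_width: 0.2
```

Call:
step_arm(
  deltas=[
    [30, 25, 0, 0, 0, 0],
    [60, 50, 0, 0, 0, 0],
    [90, 75, 0, 0, 0, 0],
    [120, 100, 0, 0, 0, 0],
    [135, 111, 0, 0, 0, 0],
  ],
)

```text
time: 15.2
tool_pos: [712.4, 222.9, 122.1]
tcp_rot: [3.14, -0.002, 0.045]
contact_force: [-0.1, -0.3, 0.6]
grip_width: 0.5
```

Call:
step_arm(
  deltas=[
    [0, 0, 1, 0, 0, 0],
    [0, 0, 30, 0, 0, 0],
    [0, 0, 60, 0, 0, 0],
    [0, 0, 82, 0, 0, 0],
    [0, 0, 82, 0, 0, 0],
  ],
)

```text
time: 15.62
tool_pos: [705.1, 227.2, 33.8]
tcp_rot: [3.14, 0.011, 0.049]
contact_force: [0.0, -0.2, -0.8]
grip_width: 0.6
```

```bash
python3 - <<'E'
from h import *
o=bot.get_obs();print(o['tool_pos'],o['contact_force'],loc(T,o['tool_pos']))
p=bot.capture('scene')
a=cv2.resize(p['color'][190:340,340:500],None,fx=4,fy=4)
cv2.imwrite('pics/c4.png',a[:,:,::-1])
E
```

```text
[705.07018832 227.1837846   33.76986116] [ 0.02084759 -0.21294631 -0.80338703] [133.96180007  -5.51841146]
```

View pics/c4.png

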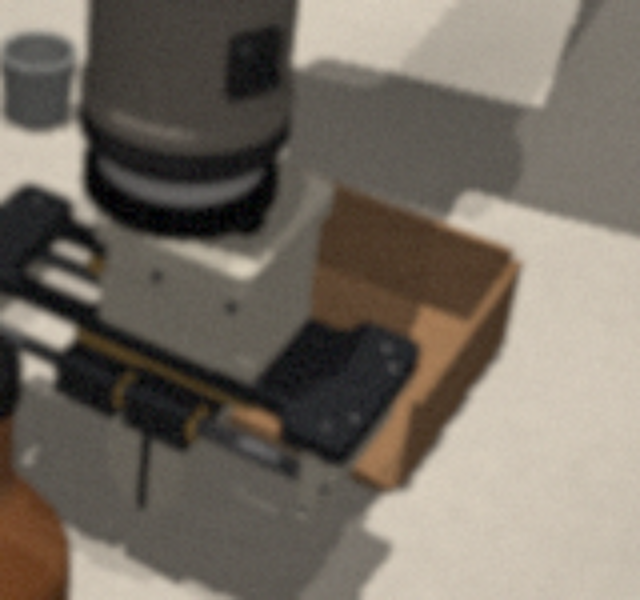

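Near, left and right stand upright; now the far panel.

Call:
step_arm(
  deltas=[
    [-8, 0, 0, 0, 0, 0],
    [-12, 0, -6, 0, 0, 0],
    [-16, 0, -12, 0, 0, 0],
    [-20, 0, -17, 0, 0, 0],
    [-25, 0, -21, 0, 0, 0],
  ],
)

```text
time: 16.08
tool_pos: [684.7, 227.1, 63.7]
tcp_rot: [-3.141, -0.004, 0.049]
contact_force: [0.1, 0.0, 0.2]
grip_width: 0.5
```

Call:
step_arm(
  deltas=[
    [-6, 0, -3, 0, 0, 0],
    [-12, 0, -6, 0, 0, 0],
    [-18, 0, -8, 0, 0, 0],
    [-24, 0, -9, 0, 0, 0],
    [-26, 0, -9, 0, 0, 0],
  ],
)

```text
time: 16.5
tool_pos: [657.1, 225.6, 70.3]
tcp_rot: [3.141, 0.001, 0.049]
contact_force: [-0.4, -0.1, 0.4]
grip_width: 0.6
```

Call:
step_arm(
  deltas=[
    [-1, 0, 0, 0, 0, 0],
    [-2, 0, 0, 0, 0, 0],
    [-3, 0, 0, 0, 0, 0],
    [-3, 0, 0, 0, 0, 0],
  ],
)

```text
time: 16.83
tool_pos: [655.0, 225.4, 69.8]
tcp_rot: [3.141, 0.0, 0.049]
contact_force: [-0.9, 0.8, 0.3]
grip_width: 0.4
```

```bash
python3 - <<'E'
from h import *
o=bot.get_obs();print(o['tool_pos'],o['contact_force'],loc(T,o['tool_pos']))
E
```

```text
[655.04144824 225.35817222  69.83236621] [-0.92505198  0.75196477  0.34353004] [83.90434029 -4.84134743]
```

Not at the stop yet, so I push further in.

Call:
step_arm(
  deltas=[
    [-1, 0, 0, 0, 0, 0],
    [-2, 0, 0, 0, 0, 0],
    [-3, 0, 0, 0, 0, 0],
    [-4, 0, 0, 0, 0, 0],
    [-4, 0, 0, 0, 0, 0],
  ],
)

```text
time: 17.25
tool_pos: [650.9, 225.2, 70.1]
tcp_rot: [3.141, 0.0, 0.049]
contact_force: [0.6, 0.7, -0.3]
grip_width: 0.3
```

Call:
step_arm(
  deltas=[
    [-1, 0, 0, 0, 0, 0],
    [-2, 0, 0, 0, 0, 0],
    [-3, 0, 0, 0, 0, 0],
    [-4, 0, 0, 0, 0, 0],
    [-4, 0, 0, 0, 0, 0],
  ],
)

```text
time: 17.67
tool_pos: [646.9, 225.0, 70.1]
tcp_rot: [3.141, 0.0, 0.049]
contact_force: [0.7, 0.5, 0.2]
grip_width: 0.4
```

```bash
python3 - <<'E'
from h import *
o=bot.get_obs();print(o['tool_pos'],o['contact_force'],loc(T,o['tool_pos']))
E
```

```text
[646.9037363  225.04280606  70.12388462] [0.73997586 0.53847195 0.24079822] [75.76103663 -4.74960338]
```

Call:
step_arm(
  deltas=[
    [-1, 0, 0, 0, 0, 0],
    [-2, 0, 0, 0, 0, 0],
    [-3, 0, 0, 0, 0, 0],
    [-4, 0, 0, 0, 0, 0],
    [-4, 0, 0, 0, 0, 0],
  ],
)

```text
time: 18.08
tool_pos: [642.9, 224.8, 70.0]
tcp_rot: [3.141, 0.0, 0.049]
contact_force: [0.3, -0.4, 0.0]
grip_width: 0.4
```

```bash
python3 - <<'E'
from h import *
o=bot.get_obs();print(o['tool_pos'],o['contact_force'],loc(T,o['tool_pos']))
p=bot.capture('scene');q=bot.capture('wrist')
a=cv2.resize(p['color'][190:310,350:500],None,fx=3,fy=3); b=cv2.resize(q['color'],(576,360))
cv2.imwrite('pics/c5.png',cv2.resize(np.hstack([a,b])[:,:,::-1],None,fx=.78,fy=.78))
E
```

```text
[642.90136006 224.79829689  70.04499529] [ 0.28528574 -0.43069265  0.02349954] [71.75144196 -4.79377154]
```

View pics/c5.png

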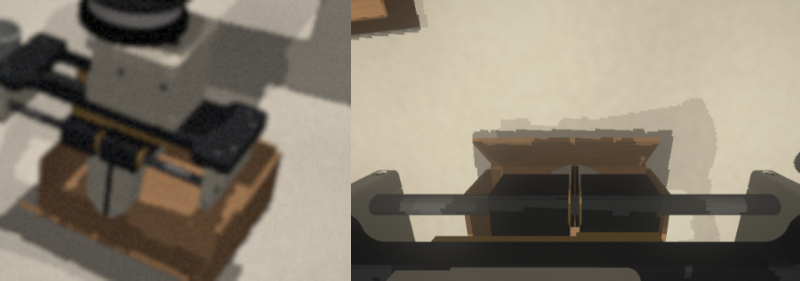

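The finger passed over the far panel and is now inside the tray; the panel hasn't moved. I'll go up, back outside, and retry lower, letting the arm settle first.

Call:
step_arm(
  deltas=[
    [0, 0, -25, 0, 0, 0],
    [0, 0, -50, 0, 0, 0],
    [0, 0, -50, 0, 0, 0],
    [0, 0, -50, 0, 0, 0],
  ],
)

```text
time: 18.52
tool_pos: [644.2, 225.1, 122.0]
tcp_rot: [-3.141, -0.004, 0.049]
contact_force: [-0.2, -0.1, 0.4]
grip_width: 0.4
```

Call:
step_arm(
  deltas=[
    [30, 0, 0, 0, 0, 0],
    [60, 0, 0, 0, 0, 0],
    [63, 0, 0, 0, 0, 0],
    [63, 0, 0, 0, 0, 0],
    [63, 0, 0, 0, 0, 0],
  ],
)

```text
time: 18.93
tool_pos: [705.0, 227.7, 118.4]
tcp_rot: [3.141, 0.003, 0.049]
contact_force: [-0.6, -0.4, -0.0]
grip_width: 0.7
```

Call:
step_arm(
  deltas=[
    [0, 0, 30, 0, 0, 0],
    [0, 0, 60, 0, 0, 0],
    [0, 0, 84, 0, 0, 0],
    [0, 0, 84, 0, 0, 0],
    [0, 0, 84, 0, 0, 0],
  ],
)

```text
time: 19.35
tool_pos: [704.3, 227.9, 34.9]
tcp_rot: [3.141, 0.004, 0.049]
contact_force: [0.0, 0.9, 0.7]
grip_width: 0.3
```

Call:
step_arm(
  deltas=[
    [-4, 0, 0, 0, 0, 0],
    [-7, 0, 0, 0, 0, 0],
    [-7, 0, 0, 0, 0, 0],
    [-7, 0, 0, 0, 0, 0],
  ],
)

```text
time: 19.68
tool_pos: [699.5, 227.8, 38.0]
tcp_rot: [-3.141, -0.002, 0.049]
contact_force: [0.3, 0.5, -0.0]
grip_width: 0.3
```

```bash
python3 - <<'E'
from h import *
o=bot.get_obs();print(o['tool_pos'],o['contact_force'],loc(T,o['tool_pos']))
E
```

```text
[699.51124337 227.78745466  38.00777797] [ 0.31299671  0.48519569 -0.00518953] [128.43997328  -4.63766438]
```

Call:
step_arm(
  deltas=[
    [-3, 0, 0, 0, 0, 0],
    [-6, 0, 0, 0, 0, 0],
    [-8, 0, 0, 0, 0, 0],
    [-8, 0, 0, 0, 0, 0],
  ],
)

```text
time: 20.02
tool_pos: [690.6, 227.2, 36.1]
tcp_rot: [3.141, 0.0, 0.049]
contact_force: [0.9, 0.6, -0.3]
grip_width: 0.5
```

Call:
step_arm(
  deltas=[
    [-1, 0, 0, 0, 0, 0],
    [-2, 0, 0, 0, 0, 0],
    [-3, 0, 0, 0, 0, 0],
    [-3, 0, 0, 0, 0, 0],
  ],
)

```text
time: 20.35
tool_pos: [687.9, 227.0, 36.0]
tcp_rot: [3.141, 0.0, 0.049]
contact_force: [0.4, -0.5, 0.7]
grip_width: 0.6
```

Call:
step_arm(
  deltas=[
    [-1, 0, 0, 0, 0, 0],
    [-2, 0, 0, 0, 0, 0],
    [-3, 0, 0, 0, 0, 0],
    [-3, 0, 0, 0, 0, 0],
  ],
)

```text
time: 20.68
tool_pos: [684.9, 226.9, 36.1]
tcp_rot: [3.141, 0.0, 0.049]
contact_force: [-0.3, -0.3, 0.2]
grip_width: 0.3
```

Call:
step_arm(
  deltas=[
    [-1, 0, 0, 0, 0, 0],
    [-2, 0, 0, 0, 0, 0],
    [-3, 0, 0, 0, 0, 0],
    [-3, 0, 0, 0, 0, 0],
  ],
)

```text
time: 21.02
tool_pos: [683.0, 226.7, 37.0]
tcp_rot: [-3.141, -0.003, 0.049]
contact_force: [1.9, -0.4, 2.2]
grip_width: 0.7
```

Call:
step_arm(
  deltas=[
    [-3, 0, -4.5, 0, 0, 0],
    [-7, 0, -9, 0, 0, 0],
    [-11, 0, -13, 0, 0, 0],
    [-16, 0, -16, 0, 0, 0],
    [-16, 0, -16, 0, 0, 0],
  ],
)

```text
time: 21.43
tool_pos: [665.0, 226.1, 52.8]
tcp_rot: [3.141, 0.001, 0.049]
contact_force: [0.3, -0.0, 0.3]
grip_width: -0.1
```

Call:
step_arm(
  deltas=[
    [-5, 0, -2, 0, 0, 0],
    [-10, 0, -3.5, 0, 0, 0],
    [-15, 0, -4.5, 0, 0, 0],
    [-18, 0, -5, 0, 0, 0],
    [-18, 0, -5, 0, 0, 0],
  ],
)

```text
time: 21.85
tool_pos: [650.0, 225.1, 57.3]
tcp_rot: [-3.141, -0.006, 0.049]
contact_force: [10.5, 1.0, -6.5]
grip_width: 0.4
```

Call:
step_arm(
  deltas=[
    [-1, 0, 0, 0, 0, 0],
    [-2, 0, 0, 0, 0, 0],
    [-3, 0, 0, 0, 0, 0],
    [-3, 0, 0, 0, 0, 0],
  ],
)

```text
time: 22.18
tool_pos: [649.7, 225.1, 57.5]
tcp_rot: [-3.14, -0.012, 0.048]
contact_force: [18.8, 2.9, -11.0]
grip_width: 0.4
```

```bash
python3 - <<'E'
from h import *
o=bot.get_obs();print(o['tool_pos'],o['contact_force'],loc(T,o['tool_pos']))
E
```

```text
[649.70070169 225.1174256   57.45224268] [ 18.76061862   2.92030068 -11.01621423] [78.55823597 -4.81486711]
```

Call:
step_arm(
  deltas=[
    [5, 0, 0, 0, 0, 0],
    [12, 0, 0, 0, 0, 0],
    [20, 0, -10, 0, 0, 0],
    [20, 0, -40, 0, 0, 0],
    [20, 0, -75, 0, 0, 0],
  ],
)

```text
time: 22.6
tool_pos: [663.4, 225.4, 129.8]
tcp_rot: [3.14, 0.007, 0.049]
contact_force: [0.9, 0.4, 0.6]
grip_width: 0.3
```

```bash
sed -i 's/^T=(571,226,.05)/T=(570.3,229.3,.05)/' h.py; python3 - <<'E'
from h import *
plan([(570,0,190,.05+.7),(487,-234.6,190,1.44)])
E
```

```text
[-52.4, 110.3, -29.6, -0.0, 0.007, -0.351]
[-86.9, 85.7, -30.1, 0.0, 0.0, -0.351]
[-110.3, 57.5, 0.0, 0.0, 0.0, -0.345]
[-123.3, 16.8, 0.0, 0.0, 0.0, -0.345]
```

Call:
step_arm(
  deltas=[
    [-52, 110, -30, 0, 0, -0.35],
    [-52, 110, -30, 0, 0, -0.35],
    [-52, 110, -30, 0, 0, -0.35],
    [-52, 110, -30, 0, 0, -0.35],
    [-52, 110, -30, 0, 0, -0.35],
  ],
  fingers=50,
)

```text
time: 23.02
tool_pos: [618.2, 111.6, 163.3]
tcp_rot: [3.141, -0.001, 0.395]
contact_force: [0.0, -0.1, -0.3]
grip_width: 29.2
```

Call:
step_arm(
  deltas=[
    [-87, 86, -30, 0, 0, -0.35],
    [-87, 86, -30, 0, 0, -0.35],
    [-87, 86, -30, 0, 0, -0.35],
    [-87, 86, -30, 0, 0, -0.35],
    [-87, 86, -30, 0, 0, -0.35],
  ],
)

```text
time: 23.43
tool_pos: [571.8, -0.4, 192.5]
tcp_rot: [3.141, -0.001, 0.745]
contact_force: [1.1, 0.2, 0.3]
grip_width: 49.7
```

Call:
step_arm(
  deltas=[
    [-110, 57, 0, 0, 0, -0.345],
    [-110, 57, 0, 0, 0, -0.345],
    [-110, 57, 0, 0, 0, -0.345],
    [-110, 57, 0, 0, 0, -0.345],
    [-110, 57, 0, 0, 0, -0.345],
  ],
)

```text
time: 23.85
tool_pos: [530.1, -116.7, 191.5]
tcp_rot: [-3.141, -0.0, 1.089]
contact_force: [0.3, -0.1, 1.1]
grip_width: 50.4
```

Call:
step_arm(
  deltas=[
    [-123, 17, 0, 0, 0, -0.345],
    [-123, 17, 0, 0, 0, -0.345],
    [-123, 17, 0, 0, 0, -0.345],
    [-123, 17, 0, 0, 0, -0.345],
    [-123, 17, 0, 0, 0, -0.345],
  ],
)

```text
time: 24.27
tool_pos: [489.3, -233.7, 191.6]
tcp_rot: [-3.141, -0.0, 1.435]
contact_force: [0.1, 0.9, 0.4]
grip_width: 49.8
```

```bash
python3 - <<'E'
from h import *
o=bot.get_obs();print(o['tool_pos'],o['tcp_rot'],o['grip_width'])
p=bot.capture('scene');q=bot.capture('wrist');r=bot.capture('top')
a=cv2.resize(p['color'][200:320,350:500],(400,320)); b=cv2.resize(q['color'],(400,250)); c=cv2.resize(r['color'][170:290,170:320],(400,320))
d=np.zeros((320,400,3),np.uint8); d[:250]=b
cv2.imwrite('pics/c6.png',np.vstack([np.hstack([a,c]),np.hstack([d,cv2.resize(r['color'][130:290,320:520],(400,320))])])[:570,:,::-1])
for n in ('top','wrist'):
  for k in ('cover_bar','cover','case'): print(n,k,[(np.round(b['rect']).tolist(),round(b['p'],2)) for b in bot.boxes_of(k,r if n=='top' else q)[:2]])
E
```

```text
[ 489.28221048 -233.65908039  191.59195059] [-3.14140242e+00 -4.58335623e-04  1.43504579e+00] 49.773832508682645
top cover_bar [([428.0, 233.0, 94.0, 52.0], 0.77)]
top cover [([427.0, 235.0, 93.0, 50.0], 0.57)]
top case []
wrist cover_bar [([318.0, 173.0, 152.0, 210.0], 0.6)]
wrist cover [([316.0, 171.0, 157.0, 210.0], 0.61)]
wrist case [([399.0, 157.0, 312.0, 191.0], 0.94)]
```

View pics/c6.png

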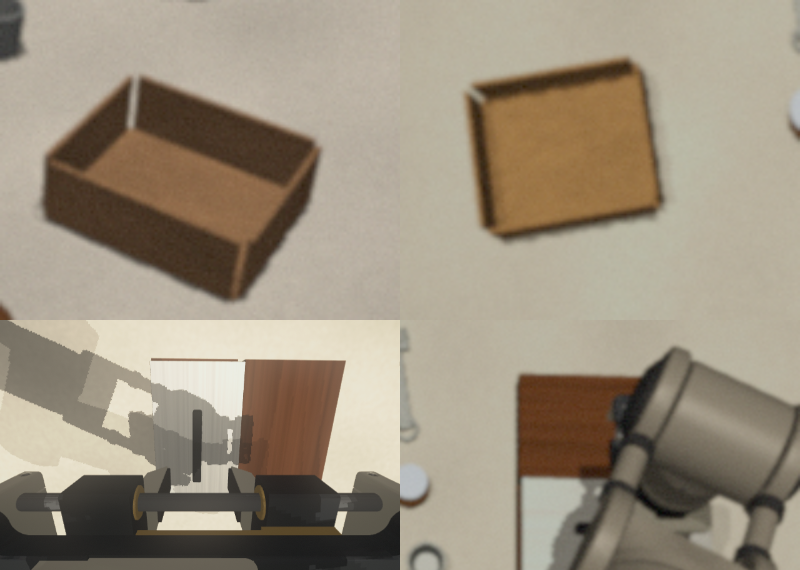

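Tray: all four sides upright. The wrist view shows the bar from (316,144) to (312,258) in full-size pixels. I'll measure that.

```bash
python3 - <<'E'
from h import *
q=bot.capture('wrist')
g=cv2.cvtColor(q['color'],cv2.COLOR_RGB2GRAY)[120:275,285:345]
m=(g<60).astype(np.uint8); n,l,s,c=cv2.connectedComponentsWithStats(m); print(s[1:].tolist())
k=1+np.argmax(s[1:,4]); r=cv2.minAreaRect(np.argwhere(l==k)[:,::-1].astype(np.float32)); print(r)
bx=cv2.boxPoints(r)+[285,120]; B=back(q,bx,70); print(B.round(1)); print(B.mean(0))
# case corners in wrist
f=lambda a:(np.array(a)-[0,320])*1.6
print(back(q,f([(152,358),(345,361),(244,360)]),[42][0]).round(1))
E
```

```text
[[24, 65, 1, 1, 1], [24, 67, 13, 71, 613], [36, 73, 1, 1, 1], [32, 74, 1, 1, 1]]
((30.0, 102.0), (70.0, 12.0), 90.0)
[[ 483.1 -219.4   70. ]
 [ 492.9 -220.7   70. ]
 [ 484.7 -283.9   70. ]
 [ 474.2 -282.6   70. ]]
[ 483.72906969 -251.66621361   70.        ]
[[ 442.6 -113.4   42. ]
 [ 694.5 -150.3   42. ]
 [ 562.3 -131.7   42. ]]
```

Call:
step_arm(
  deltas=[
    [0, -3, 35, 0, 0, 0],
    [0, -3, 70, 0, 0, 0],
    [0, -3, 100, 0, 0, 0],
    [0, -3, 114, 0, 0, 0],
    [0, -3, 114, 0, 0, 0],
  ],
)

```text
time: 25.18
tool_pos: [484.4, -231.9, 75.4]
tcp_rot: [-3.137, -0.002, 1.439]
contact_force: [-0.8, -0.4, -0.1]
grip_width: 49.9
```

Call:
step_arm(
  deltas=[
    [0, 0, 0, 0, 0, 0],
    [0, 0, 0, 0, 0, 0],
    [0, 0, 0, 0, 0, 0],
    [0, 0, 0, 0, 0, 0],
    [0, 0, 0, 0, 0, 0],
  ],
  fingers=0,
)

```text
time: 25.6
tool_pos: [486.0, -233.1, 79.0]
tcp_rot: [3.14, 0.001, 1.439]
contact_force: [-0.9, 0.9, 0.3]
grip_width: 21.1
```

Call:
step_arm(
  deltas=[
    [0, 0, 0, 0, 0, 0],
    [0, 0, 0, 0, 0, 0],
    [0, 0, 0, 0, 0, 0],
  ],
)

```text
time: 25.85
tool_pos: [485.9, -233.0, 78.7]
tcp_rot: [3.141, 0.0, 1.438]
contact_force: [-0.4, 1.2, 4.5]
grip_width: 12.0
```

```bash
sed -i 's/C=(553,-243,-.143)/C=(552.5,-243,-.144)/' h.py; python3 - <<'E'
from h import *
o=bot.get_obs();print(o['tool_pos'],o['tcp_rot'],o['grip_width'],o['contact_force'],loc(C,o['tool_pos']))
E
```

```text
[ 485.89953188 -233.00142808   78.66145787] [3.14062643e+00 3.76166644e-04 1.43840507e+00] 11.951147399792056 [-0.35321871  1.17765863  4.45350361] [-67.34597043   0.33772863]
```

The bar is gripped (12 mm). I'll slide the cover onto the deck.

Call:
step_arm(
  deltas=[
    [0, 0, -1, 0, 0, 0],
    [0, 12, -1, 0, 0, 0],
    [0, 30, -1, 0, 0, 0],
    [0, 50, -1, 0, 0, 0],
    [0, 70, -1, 0, 0, 0],
  ],
)

```text
time: 26.27
tool_pos: [555.1, -242.0, 78.7]
tcp_rot: [-3.14, -0.0, 1.439]
contact_force: [-1.5, -0.6, -0.3]
grip_width: 11.8
```

Call:
step_arm(
  deltas=[
    [0, 20, 0, 0, 0, 0],
    [0, 40, 0, 0, 0, 0],
    [0, 52, 0, 0, 0, 0],
    [0, 56, 0, 0, 0, 0],
    [0, 56, 0, 0, 0, 0],
  ],
)

```text
time: 26.68
tool_pos: [611.0, -249.4, 78.7]
tcp_rot: [3.141, 0.0, 1.439]
contact_force: [1.7, 0.2, -0.9]
grip_width: 11.7
```

```bash
python3 - <<'E'
from h import *
o=bot.get_obs();print(o['tool_pos'],o['tcp_rot'],o['grip_width'],o['contact_force'],loc(C,o['tool_pos']))
E
```

```text
[ 611.02696922 -249.36874547   78.7357034 ] [3.14129520e+00 1.11109994e-04 1.43932215e+00] 11.725580896999615 [ 1.68717169  0.23253644 -0.92234044] [58.83514258  2.09595864]
```

Call:
step_arm(
  deltas=[
    [0, 0, 0, 0, 0, 0],
    [0, 0, 0, 0, 0, 0],
    [0, 0, 0, 0, 0, 0],
    [0, 0, 0, 0, 0, 0],
    [0, 0, 0, 0, 0, 0],
  ],
  fingers=50,
)

```text
time: 27.1
tool_pos: [610.2, -249.5, 79.3]
tcp_rot: [-3.142, 0.0, 1.439]
contact_force: [0.0, 0.3, 0.2]
grip_width: 40.6
```

Call:
step_arm(
  deltas=[
    [0, 0, -30, 0, 0, 0],
    [0, 0, -65, 0, 0, 0],
    [-5, -15, -100, 0, 0, 0],
    [-25, -35, -125, 0, 0, 0],
    [-45, -60, -150, 0, 0, 0],
  ],
)

```text
time: 27.52
tool_pos: [545.2, -285.9, 231.0]
tcp_rot: [3.14, 0.001, 1.441]
contact_force: [-0.8, -0.4, -0.8]
grip_width: 49.8
```

Call:
step_arm(
  deltas=[
    [-20, -25, -10, 0, 0, 0],
    [-45, -50, -20, 0, 0, 0],
    [-55, -65, -20, 0, 0, 0],
    [-55, -65, -20, 0, 0, 0],
    [-55, -65, -20, 0, 0, 0],
  ],
)

```text
time: 27.93
tool_pos: [472.8, -332.5, 249.6]
tcp_rot: [3.141, 0.0, 1.437]
contact_force: [-0.2, 0.3, 0.5]
grip_width: 49.9
```

```bash
python3 - <<'E'
from h import *
o=bot.get_obs();print(o['tool_pos'],o['tcp_rot'],o['grip_width'])
q=bot.capture('wrist'); save(q,'wr7.png')
for k in ('stopper1_mid','cover_bar','cover','case'): print(k,[(np.round(b['rect']).tolist(),round(b['p'],2)) for b in bot.boxes_of(k,q)[:5]])
print([proj(q,[[*w(C,-64+a,v+b),42] for a,b in((-50,-23),(-50,23),(50,23),(50,-23))]).round().tolist() for v in(-81,-27,27,81)])
E
```

```text
[ 472.84310473 -332.5263933   249.55157316] [3.14087721e+00 9.94649502e-05 1.43663056e+00] 49.88516660550202
stopper1_mid [([317.0, 159.0, 29.0, 28.0], 0.97)]
cover_bar [([451.0, 97.0, 144.0, 191.0], 0.59)]
cover [([451.0, 96.0, 146.0, 192.0], 0.75)]
case [([392.0, 96.0, 276.0, 188.0], 0.89)]
[[[274.0, 182.0], [273.0, 139.0], [368.0, 140.0], [365.0, 182.0]], [[273.0, 131.0], [271.0, 85.0], [371.0, 86.0], [368.0, 132.0]], [[271.0, 76.0], [270.0, 25.0], [374.0, 26.0], [371.0, 77.0]], [[269.0, 16.0], [268.0, -41.0], [377.0, -40.0], [374.0, 17.0]]]
```

View pics/wr7.png

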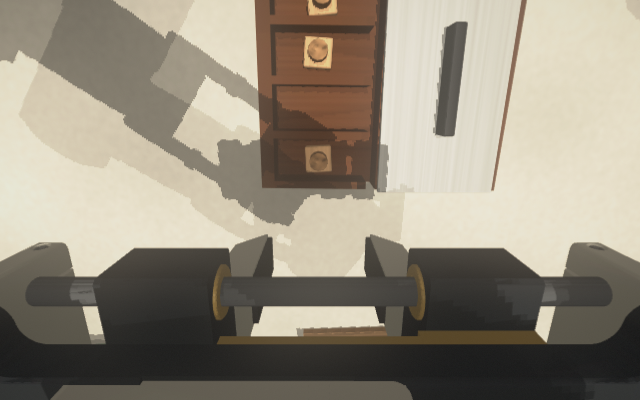

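Three stoppers: shank tops at about (318,159), (317,50) and (322,5); the pocket at y = -27 is empty. I'll compute their positions.

```bash
python3 - <<'E'
from h import *
q=bot.capture('wrist'); s=bot.capture('scene')
print(proj(q,[[*w(C,-64,v),38] for v in(-81,27,81)]).round(1).tolist())
for uv in((318,159),(317.5,50),(322,4)):
    B=back(q,uv,38)[0]; print(B.round(1),loc(C,B).round(1))
print(back(s,[(170,182),(222,150)],0).round())
for k in ('cover_bar',): print([(np.round(b['rect']).tolist(),round(b['p'],2)) for b in bot.boxes_of('stopper1_mid',q)[:5]])
a=w(C,-64,81); plan([(*a,120,1.43),(*a,48,1.43)])
E
```

```text
[[319.3, 162.1], [320.8, 54.0], [321.7, -8.2]]
[ 476.6 -310.4   38. ] [-65.4 -77.6]
[ 490.3 -203.    38. ] [-67.3  30.6]
[ 499.8 -163.8   38. ] [-63.5  70.8]
[[ 648. -512.    0.]
 [ 409. -578.    0.]]
[([318.0, 160.0, 30.0, 29.0], 0.82)]
[89.9, 1.7, 64.4, -0.0, -0.0, 0.005]
[89.9, 1.2, 64.4, 0.0, -0.0, 0.005]
[-0.0, -0.0, 72.0, 0.0, 0.0, 0.0]
```

Call:
step_arm(
  deltas=[
    [22, 1, 35, 0, 0, 0],
    [22, 1, 75, 0, 0, 0],
    [22, 1, 115, 0, 0, 0],
    [22, 1, 130, 0, 0, 0],
    [22, 1, 130, 0, 0, 0],
  ],
  fingers=42,
)

```text
time: 28.75
tool_pos: [475.6, -308.4, 114.7]
tcp_rot: [-3.134, -0.005, 1.439]
contact_force: [-1.4, 0.4, -0.0]
grip_width: 42.1
```

```bash
python3 - <<'E'
from h import *
o=bot.get_obs();print(o['tool_pos'],o['tcp_rot'],o['grip_width'])
q=bot.capture('wrist'); print([(np.round(b['rect']).tolist(),round(b['p'],2)) for b in bot.boxes_of('stopper1_mid',q)[:5]])
save(q,'wr8.png')
plan([(476.6,-310.4,48,1.43)])
E
```

```text
[ 475.59388689 -308.36667057  114.72369892] [-3.13430904 -0.00470924  1.4394661 ] 42.07613297761465
[([321.0, 220.0, 43.0, 47.0], 0.58)]
[-0.0, -1.2, 71.4, -0.0, -0.0, 0.009]
```

View pics/wr8.png

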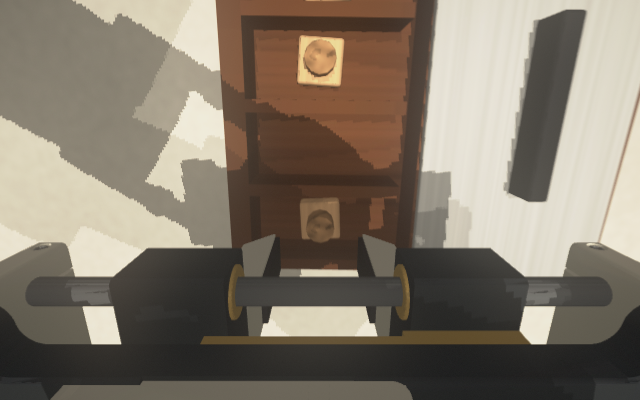

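Shank tops at (320,222) and (320,57); the pads straddle the first one in x.

```bash
python3 - <<'E'
from h import *
q=bot.capture('wrist'); o=bot.get_obs(); print(o['tool_pos'],o['tcp_rot'])
for uv in((320,222),(320,57)):
    B=back(q,uv,38)[0]; print(B.round(1),loc(C,B).round(1))
B=back(q,(320,222),38)[0]; print(delta([B[0],B[1],48],[np.pi,0,1.43]))
E
```

```text
[ 478.2675656  -311.02364297  120.44120694] [3.13964181e+00 1.33981424e-03 1.43903510e+00]
[ 478.7 -314.1   38. ] [-62.9 -81. ]
[ 492.8 -206.1   38. ] [-64.3  28. ]
[-2.9480e+00  6.6500e-01  7.2447e+01  2.0000e-03  1.0000e-03  9.0000e-03]
```

Call:
step_arm(
  deltas=[
    [-2.5, 0.5, 30, 0, 0, 0],
    [-2.5, 0.5, 55, 0, 0, 0],
    [-2.5, 0.5, 70, 0, 0, 0],
    [-2.5, 0.5, 72.5, 0, 0, 0],
    [-2.5, 0.5, 72.5, 0, 0, 0],
  ],
)

```text
time: 29.32
tool_pos: [478.1, -313.5, 47.6]
tcp_rot: [3.14, 0.001, 1.439]
contact_force: [-0.4, 0.4, 0.1]
grip_width: 41.9
```

Call:
step_arm(
  deltas=[
    [0, 0, 0, 0, 0, 0],
    [0, 0, 0, 0, 0, 0],
    [0, 0, 0, 0, 0, 0],
    [0, 0, 0, 0, 0, 0],
    [0, 0, 0, 0, 0, 0],
  ],
  fingers=0,
)

```text
time: 29.73
tool_pos: [478.0, -313.4, 47.7]
tcp_rot: [3.14, 0.001, 1.439]
contact_force: [-1.5, 0.7, 5.3]
grip_width: 19.3
```

Call:
step_arm(
  deltas=[
    [0, 0, 0, 0, 0, 0],
    [0, 0, 0, 0, 0, 0],
  ],
)

```text
time: 29.9
tool_pos: [478.0, -313.4, 47.7]
tcp_rot: [3.14, 0.001, 1.439]
contact_force: [-1.2, 0.5, 6.1]
grip_width: 18.9
```

```bash
python3 - <<'E'
from h import *
o=bot.get_obs();print(o['tool_pos'],o['tcp_rot'],o['grip_width'],o['contact_force'])
a=w(T,-25,-40); print(a)
plan([(478.4,-313.5,150,1.43),(*w(T,-25,-40),150,1.43),(*w(T,-25,-40),50,1.43)])
E
```

```text
[ 477.96749321 -313.39896931   47.7294816 ] [3.14004652e+00 1.07304515e-03 1.43880002e+00] 18.91654463363311 [-1.15488567  0.45594197  6.11584134]
[547.33041026 188.10051035]
[-0.2, 0.6, -102.3, 0.002, 0.001, 0.009]
[168.8, -0.7, -0.0, 0.0, 0.0, 0.0]
[168.8, -0.7, -0.0, 0.0, 0.0, 0.0]
[168.8, -0.7, -0.0, 0.0, 0.0, 0.0]
[-0.0, -0.0, 100.0, 0.0, 0.0, 0.0]
```

Call:
step_arm(
  deltas=[
    [0, 0, -15, 0, 0, 0],
    [0, 0, -40, 0, 0, 0],
    [0, 0, -75, 0, 0, 0],
    [0, 0, -102, 0, 0, 0],
    [0, 0, -102, 0, 0, 0],
  ],
)

```text
time: 30.32
tool_pos: [479.8, -314.8, 154.6]
tcp_rot: [3.133, 0.006, 1.439]
contact_force: [1.4, -0.6, 1.1]
grip_width: 19.1
```

Call:
step_arm(
  deltas=[
    [30, 2, 0, 0, 0, 0],
    [65, 4, 0, 0, 0, 0],
    [100, 6, 0, 0, 0, 0],
    [135, 8, 0, 0, 0, 0],
    [169, 9, 0, 0, 0, 0],
  ],
)

```text
time: 30.73
tool_pos: [508.5, -145.0, 148.2]
tcp_rot: [-3.141, -0.0, 1.438]
contact_force: [-0.2, -0.4, -0.5]
grip_width: 19.3
```

Call:
step_arm(
  deltas=[
    [34, 2, 0, 0, 0, 0],
    [68, 4, 0, 0, 0, 0],
    [102, 6, 0, 0, 0, 0],
    [136, 8, 0, 0, 0, 0],
    [169, 9, 0, 0, 0, 0],
  ],
)

```text
time: 31.15
tool_pos: [539.7, 21.5, 148.1]
tcp_rot: [-3.141, 0.0, 1.439]
contact_force: [0.2, 0.6, -0.3]
grip_width: 19.2
```

Call:
step_arm(
  deltas=[
    [34, 2, 0, 0, 0, 0],
    [68, 4, 0, 0, 0, 0],
    [102, 6, 0, 0, 0, 0],
    [136, 8, 0, 0, 0, 0],
    [162, 10, 0, 0, 0, 0],
  ],
)

```text
time: 31.57
tool_pos: [570.8, 181.6, 148.0]
tcp_rot: [-3.141, -0.0, 1.44]
contact_force: [0.6, 0.3, -0.3]
grip_width: 18.5
```

Call:
step_arm(
  deltas=[
    [6, 0, 0, 0, 0, 0],
    [6, 0, 0, 0, 0, 0],
    [6, 0, 0, 0, 0, 0],
  ],
)

```text
time: 31.82
tool_pos: [571.4, 184.5, 147.9]
tcp_rot: [-3.14, 0.001, 1.44]
contact_force: [-0.4, 0.6, 0.4]
grip_width: 19.4
```

```bash
python3 - <<'E'
from h import *
o=bot.get_obs();print(o['tool_pos'],o['tcp_rot'],o['grip_width'],loc(T,o['tool_pos']))
print(delta([*w(T,0,-45),46.5]))
E
```

```text
[571.35930983 184.4651941  147.92380616] [-3.14044225e+00  1.03947397e-03  1.43953079e+00] 19.419802121127283 [ -1.18282038 -44.83171749]
[  0.153   1.31  101.422   0.      0.      0.   ]
```

Call:
step_arm(
  deltas=[
    [0, 1, 35, 0, 0, 0],
    [0, 1, 70, 0, 0, 0],
    [0, 1, 92, 0, 0, 0],
    [0, 1, 101, 0, 0, 0],
    [0, 1, 101, 0, 0, 0],
  ],
)

```text
time: 32.23
tool_pos: [571.6, 182.9, 46.2]
tcp_rot: [-3.138, 0.002, 1.437]
contact_force: [0.3, -0.6, 0.3]
grip_width: 18.8
```

Call:
step_arm(
  deltas=[
    [0, 0, 0, 0, 0, 0],
    [0, 0, 0.5, 0, 0, 0],
    [0, 0, 0.5, 0, 0, 0],
  ],
)

```text
time: 32.48
tool_pos: [573.5, 184.2, 47.9]
tcp_rot: [3.14, -0.0, 1.438]
contact_force: [-0.7, -0.2, -0.0]
grip_width: 19.3
```

Call:
step_arm(
  deltas=[
    [0, 0, 0, 0, 0, 0],
    [0, 0, 0, 0, 0, 0],
    [0, 0, 0, 0, 0, 0],
    [0, 0, 0, 0, 0, 0],
    [0, 0, 0, 0, 0, 0],
  ],
  fingers=42,
)

```text
time: 32.9
tool_pos: [572.9, 184.9, 47.2]
tcp_rot: [3.141, 0.0, 1.439]
contact_force: [0.2, 0.5, -0.2]
grip_width: 41.5
```

Call:
step_arm(
  deltas=[
    [0, 0, -15, 0, 0, 0],
    [0, 0, -40, 0, 0, 0],
    [0, 0, -75, 0, 0, 0],
    [0, 0, -101, 0, 0, 0],
    [0, 0, -101, 0, 0, 0],
  ],
)

```text
time: 33.32
tool_pos: [575.8, 185.5, 154.2]
tcp_rot: [3.132, -0.003, 1.439]
contact_force: [1.0, -0.4, 0.2]
grip_width: 42.1
```

```bash
python3 - <<'E'
from h import *
o=bot.get_obs();print(o['tool_pos'],o['grip_width'])
s=bot.capture('scene')
print([(np.round(b['rect']).tolist(),round(b['p'],2)) for b in bot.boxes_of('stopper1_mid',s)[:5]], proj(s,[*w(T,0,-45),20]))
plan([(492.5,-205.5,120,1.43)])
E
```

```text
[575.76128805 185.49481938 154.17527337] 42.09647704941662
[([417.0, 271.0, 104.0, 84.0], 0.66), ([396.0, 266.0, 18.0, 18.0], 0.57)] [[397.4195777  261.82390857]]
[-132.6, -9.6, 9.6, 0.003, -0.001, 0.003]
[-132.6, -9.2, 9.8, 0.0, -0.0, 0.003]
[-132.6, -8.8, 9.8, 0.0, -0.0, 0.003]
```

Call:
step_arm(
  deltas=[
    [-30, -2, 0, 0, 0, 0],
    [-62, -4, 0, 0, 0, 0],
    [-96, -6, 0, 0, 0, 0],
    [-132, -9, 0, 0, 0, 0],
    [-132, -9, 0, 0, 0, 0],
  ],
)

```text
time: 33.83
tool_pos: [544.6, 50.2, 146.4]
tcp_rot: [-3.137, 0.002, 1.435]
contact_force: [1.1, -0.3, -1.0]
grip_width: 42.0
```

Call:
step_arm(
  deltas=[
    [-34, -2, 0, 0, 0, 0],
    [-68, -4, 0, 0, 0, 0],
    [-102, -6, 0, 0, 0, 0],
    [-132, -9, 0, 0, 0, 0],
    [-132, -9, 0, 0, 0, 0],
  ],
)

```text
time: 34.25
tool_pos: [518.8, -78.5, 146.8]
tcp_rot: [-3.139, 0.001, 1.435]
contact_force: [0.4, -0.7, 0.5]
grip_width: 42.1
```

Call:
step_arm(
  deltas=[
    [-34, -2, 10, 0, 0, 0],
    [-68, -4, 20, 0, 0, 0],
    [-102, -6, 29, 0, 0, 0],
    [-128, -9, 29, 0, 0, 0],
    [-128, -9, 29, 0, 0, 0],
  ],
)

```text
time: 34.67
tool_pos: [493.2, -203.4, 117.4]
tcp_rot: [-3.139, 0.0, 1.435]
contact_force: [-0.6, -0.1, 0.6]
grip_width: 42.0
```

Call:
step_arm(
  deltas=[
    [0, 0, 0, 0, 0, 0],
    [0, 0, 0, 0, 0, 0],
  ],
)

```text
time: 34.83
tool_pos: [494.4, -199.2, 118.4]
tcp_rot: [-3.14, -0.001, 1.439]
contact_force: [0.1, 1.0, -0.3]
grip_width: 42.2
```

```bash
python3 - <<'E'
from h import *
o=bot.get_obs();print(o['tool_pos'],o['tcp_rot'],o['grip_width'])
q=bot.capture('wrist'); save(q,'wr9.png')
for b in bot.boxes_of('stopper1_mid',q)[:4]:
    c=b['rect'][:2]; B=back(q,c,28)[0]; print(np.round(b['rect']),round(b['p'],2),B.round(1),loc(C,B).round(1))
print(proj(q,[[*w(C,-64,v),38] for v in(-27,27,81)]).round(1).tolist(), delta([492.5,-205.5,48],[np.pi,0,1.43]))
E
```

```text
[ 494.35936055 -199.15429799  118.35177107] [-3.14010579e+00 -1.03181968e-03  1.43872005e+00] 42.24848660049904
[318. 151.  42.  43.] 0.66 [ 500.6 -153.2   28. ] [-64.2  81.5]
[[317.1, 294.2], [317.9, 228.5], [318.8, 153.3]] [-6.9520e+00 -1.2540e+00  7.0811e+01 -1.0000e-03 -0.0000e+00  1.0000e-02]
```

View pics/wr9.png

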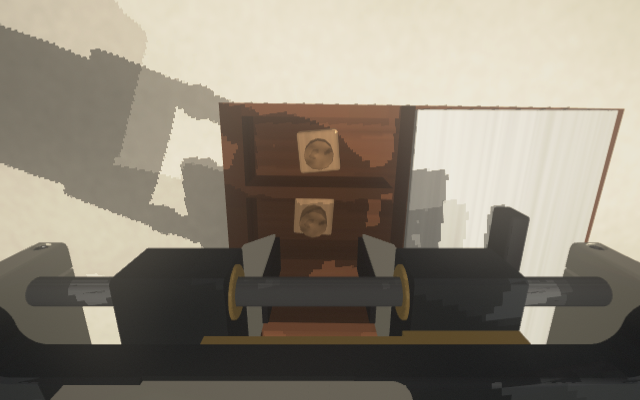

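Shank tops at about (315,218) and (319,154); the cover still lies on the deck.

```bash
python3 - <<'E'
from h import *
q=bot.capture('wrist'); o=bot.get_obs(); print(o['tool_pos'])
for uv in((315,218),(319,154)):
    B=back(q,uv,38)[0]; print(B.round(1),loc(C,B).round(1))
    print(delta([B[0],B[1],48],[np.pi,0,1.43]))
E
```

```text
[ 494.80773107 -198.86649529  119.01256628]
[ 492.4 -198.8   38. ] [-65.8  35.2]
[-2.1800e-01 -2.3530e+00  7.1013e+01 -0.0000e+00 -0.0000e+00  1.0000e-02]
[ 501.2 -153.9   38. ] [-63.6  80.9]
[ 4.5435e+01  4.9700e-01  7.1024e+01 -0.0000e+00 -0.0000e+00  1.0000e-02]
```

```bash
python3 - <<'E'
from h import *
q=bot.capture('wrist')
for z,uv in((20,(313.5,217)),(20,(318.5,151.5)),(42,(320,180)),(42,(320,188))):
    B=back(q,uv,z)[0]; print(z,B.round(1),loc(C,B).round(1))
print(proj(q,[[*w(C,-64,v),42] for v in(4,50,58,104)]).round(1).tolist())
g=cv2.resize(q['color'][95:260,210:430],None,fx=3.6,fy=3.6,interpolation=cv2.INTER_CUBIC)
for v in(4,50,58,104):
  for u in(-114,-14):
    a=(proj(q,[*w(C,u,v),42])[0]-[210,95])*3.6; cv2.circle(g,(int(a[0]),int(a[1])),4,(0,255,0),-1)
cv2.imwrite('pics/wr10.png',g[:,:,::-1])
E
```

```text
20 [ 490.4 -204.3   20. ] [-67.   29.4]
20 [ 500.8 -154.7   20. ] [-63.8  79.9]
42 [ 499.7 -170.9   42. ] [-62.6  63.8]
42 [ 499.  -176.4   42. ] [-62.5  58.2]
[[316.8, 260.0], [317.6, 199.5], [317.8, 188.3], [318.7, 118.6]]
```

View pics/wr10.png

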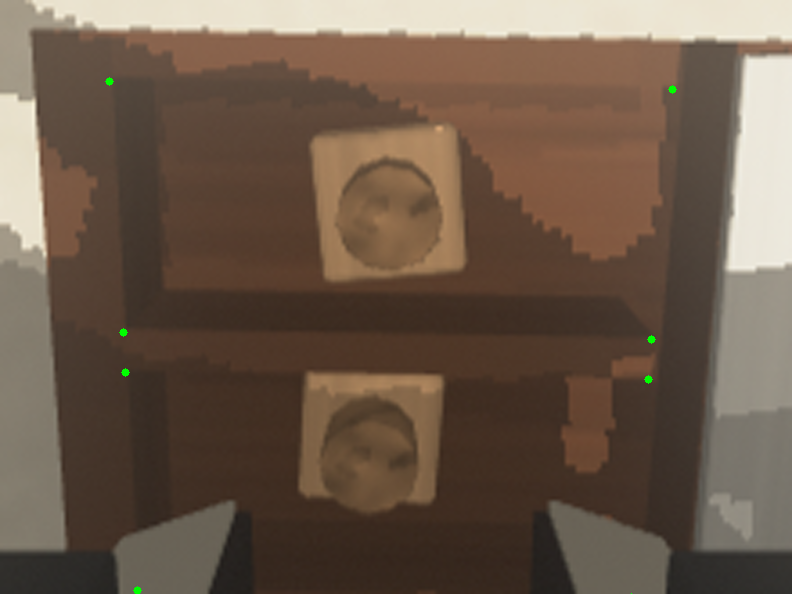

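Pocket rims project exactly onto the image. Stopper 2 is at case (-67, 30) and stopper 3 at (-64, 80). I'll grip stopper 2.

Call:
step_arm(
  deltas=[
    [-5.5, -3.5, 30, 0, 0, 0],
    [-5.5, -3.5, 55, 0, 0, 0],
    [-5.5, -3.5, 68, 0, 0, 0],
    [-5.5, -3.5, 71, 0, 0, 0],
    [-5.5, -3.5, 71, 0, 0, 0],
  ],
)

```text
time: 35.45
tool_pos: [490.1, -204.4, 47.5]
tcp_rot: [-3.14, -0.001, 1.44]
contact_force: [1.0, 0.3, 0.8]
grip_width: 42.1
```

Call:
step_arm(
  deltas=[
    [0, 0, 0, 0, 0, 0],
    [0, 0, 0, 0, 0, 0],
    [0, 0, 0, 0, 0, 0],
    [0, 0, 0, 0, 0, 0],
    [0, 0, 0, 0, 0, 0],
  ],
  fingers=0,
)

```text
time: 35.87
tool_pos: [490.8, -205.4, 49.0]
tcp_rot: [3.14, 0.001, 1.439]
contact_force: [0.5, 0.0, 3.9]
grip_width: 19.2
```

Call:
step_arm(
  deltas=[
    [0, 0, 0, 0, 0, 0],
    [0, 0, 0, 0, 0, 0],
  ],
)

```text
time: 36.03
tool_pos: [490.8, -205.4, 49.0]
tcp_rot: [3.14, 0.001, 1.439]
contact_force: [-0.3, 0.9, 6.7]
grip_width: 18.8
```

Call:
step_arm(
  deltas=[
    [0, 0, -15, 0, 0, 0],
    [0, 0, -40, 0, 0, 0],
    [0, 0, -75, 0, 0, 0],
    [0, 0, -102, 0, 0, 0],
    [0, 0, -102, 0, 0, 0],
  ],
)

```text
time: 36.45
tool_pos: [492.8, -206.7, 155.6]
tcp_rot: [3.132, 0.004, 1.439]
contact_force: [1.2, -0.8, 0.2]
grip_width: 19.0
```

```bash
python3 - <<'E'
from h import *
o=bot.get_obs();print(o['tool_pos'],o['tcp_rot'],o['grip_width'],loc(C,o['tool_pos']))
plan([(*w(T,0,0),150,1.43)])
E
```

```text
[ 492.77149969 -206.68181308  155.57266158] [3.13246128 0.00406391 1.43886366] 18.954401550938837 [-64.32206796  27.37108005]
[147.5, 6.5, 1.3, 0.009, 0.004, 0.003]
[147.5, 6.1, 1.9, 0.0, -0.0, 0.003]
[147.5, 5.6, 1.9, 0.0, -0.0, 0.003]
```

Call:
step_arm(
  deltas=[
    [29, 1, 0, 0, 0, 0],
    [59, 2, 0, 0, 0, 0],
    [89, 4, 0, 0, 0, 0],
    [118, 5, 0, 0, 0, 0],
    [147, 6, 0, 0, 0, 0],
  ],
)

```text
time: 36.87
tool_pos: [515.3, -59.0, 149.6]
tcp_rot: [-3.141, -0.0, 1.438]
contact_force: [0.8, -0.1, -0.5]
grip_width: 18.9
```

Call:
step_arm(
  deltas=[
    [29, 1, 0, 0, 0, 0],
    [59, 2, 0, 0, 0, 0],
    [89, 4, 0, 0, 0, 0],
    [118, 5, 0, 0, 0, 0],
    [147, 6, 0, 0, 0, 0],
  ],
)

```text
time: 37.28
tool_pos: [540.6, 86.1, 149.5]
tcp_rot: [-3.141, 0.0, 1.439]
contact_force: [-0.2, 0.4, 0.1]
grip_width: 19.2
```

Call:
step_arm(
  deltas=[
    [29, 1, 0, 0, 0, 0],
    [59, 2, 0, 0, 0, 0],
    [89, 4, 0, 0, 0, 0],
    [118, 5, 0, 0, 0, 0],
    [143, 6, 0, 0, 0, 0],
  ],
)

```text
time: 37.7
tool_pos: [565.4, 227.5, 149.3]
tcp_rot: [-3.141, 0.0, 1.439]
contact_force: [0.5, 0.0, 0.1]
grip_width: 18.8
```

Call:
step_arm(
  deltas=[
    [4, 0, 0, 0, 0, 0],
    [4, 0, 0, 0, 0, 0],
    [4, 0, 0, 0, 0, 0],
  ],
)

```text
time: 37.95
tool_pos: [565.7, 229.0, 149.3]
tcp_rot: [-3.14, 0.001, 1.439]
contact_force: [-0.6, -0.3, -0.5]
grip_width: 19.5
```

```bash
python3 - <<'E'
from h import *
o=bot.get_obs();print(o['tool_pos'],o['tcp_rot'],o['grip_width'],loc(T,o['tool_pos']))
print(delta([*w(T,0,0),47.5]))
E
```

```text
[565.70821604 228.98344841 149.32948701] [-3.14037875e+00  1.15612794e-03  1.43931482e+00] 19.52818201954948 [-4.60186641 -0.08666243]
[  1.034   4.634 101.823   0.      0.      0.   ]
```

Call:
step_arm(
  deltas=[
    [1, 4, 35, 0, 0, 0],
    [1, 4, 70, 0, 0, 0],
    [1, 4, 92, 0, 0, 0],
    [1, 4, 101.5, 0, 0, 0],
    [1, 4, 101.5, 0, 0, 0],
  ],
)

```text
time: 38.37
tool_pos: [569.1, 228.2, 47.1]
tcp_rot: [-3.138, 0.002, 1.437]
contact_force: [0.0, -0.0, -1.2]
grip_width: 19.0
```

Call:
step_arm(
  deltas=[
    [0, 0, 0, 0, 0, 0],
    [0, 0, 0.5, 0, 0, 0],
    [0, 0, 0.5, 0, 0, 0],
  ],
)

```text
time: 38.62
tool_pos: [570.9, 229.6, 49.0]
tcp_rot: [3.14, -0.0, 1.438]
contact_force: [0.1, 0.1, -0.1]
grip_width: 18.9
```

Call:
step_arm(
  deltas=[
    [0, 0, 0, 0, 0, 0],
    [0, 0, 0, 0, 0, 0],
    [0, 0, 0, 0, 0, 0],
    [0, 0, 0, 0, 0, 0],
    [0, 0, 0, 0, 0, 0],
  ],
  fingers=42,
)

```text
time: 39.03
tool_pos: [570.3, 230.1, 48.2]
tcp_rot: [3.141, 0.0, 1.439]
contact_force: [0.9, 0.2, 0.1]
grip_width: 41.4
```

Call:
step_arm(
  deltas=[
    [0, 0, -15, 0, 0, 0],
    [0, 0, -40, 0, 0, 0],
    [0, 0, -75, 0, 0, 0],
    [0, 0, -101, 0, 0, 0],
    [0, 0, -101, 0, 0, 0],
  ],
)

```text
time: 39.45
tool_pos: [573.1, 230.9, 155.4]
tcp_rot: [3.132, -0.004, 1.439]
contact_force: [1.4, 0.1, -0.3]
grip_width: 41.9
```

```bash
python3 - <<'E'
from h import *
o=bot.get_obs();print(o['tool_pos'],o['grip_width'])
s=bot.capture('scene')
print([(np.round(b['rect']).tolist(),round(b['p'],2)) for b in bot.boxes_of('stopper1_mid',s)[:5]], proj(s,[*w(T,0,0),20]))
print(w(C,-63.8,80)); plan([(*w(C,-63.8,80),120,1.43)])
E
```

```text
[573.12224556 230.9494856  155.35912478] 41.8811441477825
[([397.0, 265.0, 20.0, 17.0], 0.69), ([417.0, 271.0, 106.0, 81.0], 0.29)] [[417.87945333 270.31741026]]
[ 500.84056429 -154.67252578]
[-130.3, -6.3, 10.0, 0.002, -0.001, 0.003]
[-130.3, -5.8, 10.1, 0.0, -0.0, 0.003]
[-130.3, -5.5, 10.1, 0.0, -0.0, 0.003]
```

Call:
step_arm(
  deltas=[
    [-30, -2, 0, 0, 0, 0],
    [-62, -4, 0, 0, 0, 0],
    [-96, -5, 0, 0, 0, 0],
    [-130, -6, 0, 0, 0, 0],
    [-130, -6, 0, 0, 0, 0],
  ],
)

```text
time: 39.97
tool_pos: [545.5, 97.1, 147.4]
tcp_rot: [-3.138, 0.003, 1.435]
contact_force: [1.2, 0.6, -0.0]
grip_width: 42.1
```

Call:
step_arm(
  deltas=[
    [-34, -2, 0, 0, 0, 0],
    [-68, -4, 0, 0, 0, 0],
    [-102, -5, 0, 0, 0, 0],
    [-130, -6, 0, 0, 0, 0],
    [-130, -6, 0, 0, 0, 0],
  ],
)

```text
time: 40.38
tool_pos: [522.9, -29.9, 147.8]
tcp_rot: [-3.139, 0.001, 1.435]
contact_force: [1.0, 0.1, -0.1]
grip_width: 41.8
```

Call:
step_arm(
  deltas=[
    [-34, -2, 10, 0, 0, 0],
    [-68, -4, 20, 0, 0, 0],
    [-102, -6, 29, 0, 0, 0],
    [-128, -6, 29, 0, 0, 0],
    [-128, -6, 29, 0, 0, 0],
  ],
)

```text
time: 40.8
tool_pos: [500.4, -155.4, 118.4]
tcp_rot: [-3.139, 0.0, 1.435]
contact_force: [-0.5, 0.3, -0.1]
grip_width: 41.7
```

Call:
step_arm(
  deltas=[
    [0, 0, 0, 0, 0, 0],
    [0, 0, 0, 0, 0, 0],
    [0, 0, 0, 0, 0, 0],
  ],
)

```text
time: 41.05
tool_pos: [501.5, -150.8, 119.8]
tcp_rot: [-3.141, -0.0, 1.44]
contact_force: [0.1, -0.2, -0.3]
grip_width: 42.1
```

```bash
python3 - <<'E'
from h import *
o=bot.get_obs();print(o['tool_pos'],o['tcp_rot'],o['grip_width'])
q=bot.capture('wrist')
for b in bot.boxes_of('stopper1_mid',q)[:4]:
    c=b['rect'][:2]; B=back(q,c,28)[0]; print(np.round(b['rect']),round(b['p'],2),B.round(1),loc(C,B).round(1))
print(delta([*w(C,-63.8,80),48],[np.pi,0,1.43]))
s=bot.capture('scene')
print([(np.round(b['rect']).tolist(),round(b['p'],2)) for b in bot.boxes_of('stopper1_mid',s)[:5]])
E
```

```text
[ 501.47798061 -150.78231821  119.79430793] [-3.14089955e+00 -4.78076956e-04  1.44016250e+00] 42.06651202055669
[-3.8710e+00 -2.5900e-01  7.2088e+01 -0.0000e+00 -0.0000e+00  1.1000e-02]
[([397.0, 263.0, 18.0, 19.0], 0.52), ([297.0, 193.0, 8.0, 7.0], 0.41)]
```

Call:
step_arm(
  deltas=[
    [-4, 0, 30, 0, 0, 0],
    [-4, 0, 55, 0, 0, 0],
    [-4, 0, 68, 0, 0, 0],
    [-4, 0, 71.5, 0, 0, 0],
    [-4, 0, 71.5, 0, 0, 0],
  ],
)

```text
time: 41.67
tool_pos: [500.5, -155.7, 47.9]
tcp_rot: [-3.14, -0.001, 1.439]
contact_force: [0.3, -0.2, -0.4]
grip_width: 42.1
```

Call:
step_arm(
  deltas=[
    [0, 0, 0, 0, 0, 0],
    [0, 0, 0, 0, 0, 0],
    [0, 0, 0, 0, 0, 0],
    [0, 0, 0, 0, 0, 0],
    [0, 0, 0, 0, 0, 0],
  ],
  fingers=0,
)

```text
time: 42.08
tool_pos: [501.3, -156.4, 49.5]
tcp_rot: [3.14, 0.001, 1.439]
contact_force: [-0.2, 0.5, 4.8]
grip_width: 19.1
```

Call:
step_arm(
  deltas=[
    [0, 0, 0, 0, 0, 0],
    [0, 0, 0, 0, 0, 0],
  ],
)

```text
time: 42.25
tool_pos: [501.3, -156.4, 49.5]
tcp_rot: [3.14, 0.001, 1.439]
contact_force: [-0.1, 0.1, 6.7]
grip_width: 19.3
```

Call:
step_arm(
  deltas=[
    [0, 0, -15, 0, 0, 0],
    [0, 0, -40, 0, 0, 0],
    [0, 0, -75, 0, 0, 0],
    [0, 0, -102, 0, 0, 0],
    [0, 0, -102, 0, 0, 0],
  ],
)

```text
time: 42.67
tool_pos: [503.4, -157.4, 156.0]
tcp_rot: [3.132, 0.003, 1.439]
contact_force: [1.2, 0.2, -0.1]
grip_width: 18.8
```

```bash
python3 - <<'E'
from h import *
o=bot.get_obs();print(o['tool_pos'],o['tcp_rot'],o['grip_width'],loc(C,o['tool_pos']))
plan([(*w(T,0,45),150,1.43)])
E
```

```text
[ 503.44593065 -157.36777006  156.01589482] [3.13212009 0.00314925 1.43883821] 18.832470032306198 [-60.8348242   77.70652926]
[145.5, 2.4, 1.6, 0.009, 0.003, 0.003]
[145.5, 2.0, 2.0, -0.0, -0.0, 0.003]
[145.5, 1.6, 2.0, -0.0, -0.0, 0.003]
```

Call:
step_arm(
  deltas=[
    [29, 1, 0, 0, 0, 0],
    [58, 1, 0, 0, 0, 0],
    [88, 2, 0, 0, 0, 0],
    [117, 3, 0, 0, 0, 0],
    [146, 4, 0, 0, 0, 0],
  ],
)

```text
time: 43.08
tool_pos: [523.7, -10.7, 150.1]
tcp_rot: [-3.141, 0.0, 1.438]
contact_force: [1.0, -0.7, -0.5]
grip_width: 18.8
```

Call:
step_arm(
  deltas=[
    [29, 1, 0, 0, 0, 0],
    [58, 1, 0, 0, 0, 0],
    [88, 2, 0, 0, 0, 0],
    [117, 3, 0, 0, 0, 0],
    [146, 4, 0, 0, 0, 0],
  ],
)

```text
time: 43.5
tool_pos: [546.9, 133.7, 150.0]
tcp_rot: [-3.141, 0.0, 1.439]
contact_force: [1.0, -0.4, 0.1]
grip_width: 19.0
```

Call:
step_arm(
  deltas=[
    [29, 1, 0, 0, 0, 0],
    [58, 1, 0, 0, 0, 0],
    [88, 2, 0, 0, 0, 0],
    [117, 3, 0, 0, 0, 0],
    [142, 4, 0, 0, 0, 0],
  ],
)

```text
time: 43.92
tool_pos: [569.5, 274.3, 149.7]
tcp_rot: [-3.141, 0.0, 1.439]
contact_force: [0.2, -0.6, 0.1]
grip_width: 19.0
```

Call:
step_arm(
  deltas=[
    [3, 0, 0, 0, 0, 0],
    [3, 0, 0, 0, 0, 0],
    [3, 0, 0, 0, 0, 0],
  ],
)

```text
time: 44.17
tool_pos: [569.8, 274.9, 149.7]
tcp_rot: [-3.14, 0.001, 1.439]
contact_force: [0.4, -0.0, -0.4]
grip_width: 18.8
```

```bash
python3 - <<'E'
from h import *
o=bot.get_obs();print(o['tool_pos'],o['tcp_rot'],o['grip_width'],loc(T,o['tool_pos']))
print(delta([*w(T,0,45),48]))
E
```

```text
[569.78677946 274.90820742 149.74725323] [-3.14036505e+00  1.20273994e-03  1.43920493e+00] 18.76570744092145 [ 1.76688117 45.57685937]
[ -0.764  -1.509 101.75    0.      0.      0.   ]
```

Call:
step_arm(
  deltas=[
    [-1, -1.5, 35, 0, 0, 0],
    [-1, -1.5, 70, 0, 0, 0],
    [-1, -1.5, 92, 0, 0, 0],
    [-1, -1.5, 102, 0, 0, 0],
    [-1, -1.5, 102, 0, 0, 0],
  ],
)

```text
time: 44.58
tool_pos: [567.5, 272.9, 47.2]
tcp_rot: [-3.138, 0.002, 1.437]
contact_force: [0.4, -0.8, -1.3]
grip_width: 19.3
```

Call:
step_arm(
  deltas=[
    [0, 0, 0, 0, 0, 0],
    [0, 0, 0.5, 0, 0, 0],
    [0, 0, 0.5, 0, 0, 0],
  ],
)

```text
time: 44.83
tool_pos: [569.3, 274.2, 48.9]
tcp_rot: [3.14, -0.0, 1.438]
contact_force: [0.1, -0.3, 0.1]
grip_width: 19.3
```

Call:
step_arm(
  deltas=[
    [0, 0, 0, 0, 0, 0],
    [0, 0, 0, 0, 0, 0],
    [0, 0, 0, 0, 0, 0],
    [0, 0, 0, 0, 0, 0],
    [0, 0, 0, 0, 0, 0],
  ],
  fingers=42,
)

```text
time: 45.25
tool_pos: [568.7, 274.7, 48.2]
tcp_rot: [3.141, 0.0, 1.439]
contact_force: [0.0, 0.4, -0.3]
grip_width: 41.3
```

Call:
step_arm(
  deltas=[
    [0, 0, -15, 0, 0, 0],
    [0, 0, -40, 0, 0, 0],
    [0, 0, -75, 0, 0, 0],
    [0, 0, -115, 0, 0, 0],
    [0, 0, -140, 0, 0, 0],
  ],
)

```text
time: 45.67
tool_pos: [569.5, 275.0, 192.1]
tcp_rot: [3.138, -0.002, 1.439]
contact_force: [1.2, 0.1, 0.7]
grip_width: 42.0
```

```bash
python3 - <<'E'
from h import *
plan([(580,-300,220,1.43)])
E
```

```text
[-189.5, 28.7, -9.5, 0.004, -0.002, 0.003]
[-189.5, 29.2, -9.3, 0.0, -0.0, 0.003]
[-189.4, 29.8, -9.3, 0.0, -0.0, 0.003]
```

Call:
step_arm(
  deltas=[
    [-190, 29, -9, 0, 0, 0],
    [-190, 29, -9, 0, 0, 0],
    [-190, 29, -9, 0, 0, 0],
    [-190, 29, -9, 0, 0, 0],
    [-190, 29, -9, 0, 0, 0],
  ],
)

```text
time: 46.08
tool_pos: [572.2, 79.0, 197.5]
tcp_rot: [3.141, 0.001, 1.437]
contact_force: [0.4, 0.9, -0.0]
grip_width: 42.1
```

Call:
step_arm(
  deltas=[
    [-190, 29, -9, 0, 0, 0],
    [-190, 29, -9, 0, 0, 0],
    [-190, 29, -9, 0, 0, 0],
    [-190, 29, -9, 0, 0, 0],
    [-190, 29, -9, 0, 0, 0],
  ],
)

```text
time: 46.5
tool_pos: [575.9, -113.6, 206.5]
tcp_rot: [3.141, 0.001, 1.437]
contact_force: [0.5, 0.4, 0.5]
grip_width: 42.2
```

Call:
step_arm(
  deltas=[
    [-190, 29, -9, 0, 0, 0],
    [-190, 29, -9, 0, 0, 0],
    [-190, 29, -9, 0, 0, 0],
    [-190, 29, -9, 0, 0, 0],
    [-190, 29, -9, 0, 0, 0],
  ],
)

```text
time: 46.92
tool_pos: [579.2, -306.1, 215.2]
tcp_rot: [3.141, 0.001, 1.436]
contact_force: [0.8, 0.3, -0.3]
grip_width: 42.1
```

Call:
step_arm(
  deltas=[
    [0, 0, 0, 0, 0, 0],
    [0, 0, 0, 0, 0, 0],
    [0, 0, 0, 0, 0, 0],
  ],
)

```text
time: 47.17
tool_pos: [579.7, -301.1, 214.8]
tcp_rot: [-3.141, -0.001, 1.439]
contact_force: [1.0, -0.4, -0.3]
grip_width: 42.3
```

```bash
python3 - <<'E'
from h import *
o=bot.get_obs();print(o['tool_pos'],o['tcp_rot'],o['grip_width'])
q=bot.capture('wrist'); s=bot.capture('scene'); t=bot.capture('top')
a=cv2.resize(s['color'][210:320,350:490],(400,314)); b=cv2.resize(t['color'][170:290,170:320],(392,314))
cv2.imwrite('pics/c11.png',np.vstack([np.hstack([a,b]),cv2.resize(q['color'],(792,495))[:280]])[:,:,::-1])
for k in('cover_bar','cover'): print(k,[(np.round(b['rect']).tolist(),round(b['p'],2)) for b in bot.boxes_of(k,q)[:2]])
print([(np.round(b['rect']).tolist(),round(b['p'],2)) for b in bot.boxes_of('stopper1_mid',t)[:5]], proj(t,[[*w(T,0,v),20] for v in(-45,0,45)]).round().tolist())
E
```

```text
[ 579.73455142 -301.08468366  214.81969319] [-3.14092332e+00 -8.28350881e-04  1.43886506e+00] 42.26210567083953
cover_bar [([351.0, 124.0, 150.0, 244.0], 0.72)]
cover [([350.0, 123.0, 150.0, 245.0], 0.66)]
[([233.0, 228.0, 75.0, 64.0], 0.74), ([251.0, 222.0, 13.0, 10.0], 0.73)] [[250.0, 224.0], [232.0, 227.0], [213.0, 230.0]]
```

View pics/c11.png

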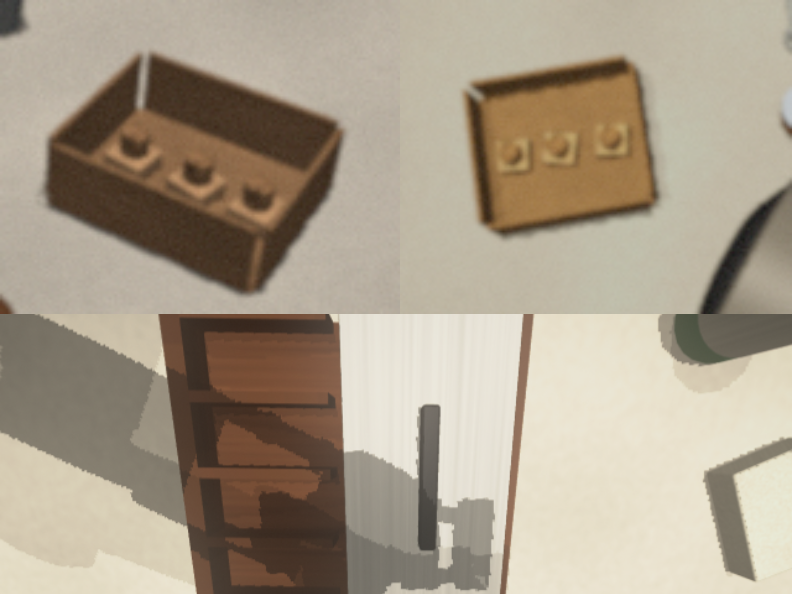

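Three stoppers stand in the upright tray and all four pockets are empty. The bar's top face runs from about (347,74) to (346,189) in the wrist view.

```bash
python3 - <<'E'
from h import *
q=bot.capture('wrist'); o=bot.get_obs()
B=back(q,[(347.5,74),(346,189)],70); print(B.round(1),np.linalg.norm(B[0]-B[1]),np.arctan2(-(B[0]-B[1])[0],(B[0]-B[1])[1]))
g=cv2.cvtColor(q['color'],cv2.COLOR_RGB2GRAY)[60:200,325:370]; m=(g<95).astype(np.uint8)
n,l,s,c=cv2.connectedComponentsWithStats(m); k=1+np.argmax(s[1:,4]); print(s[k],c[k]+[325,60])
M=B.mean(0); print(M,loc(C,M)); print(o['tool_pos'],delta([M[0],M[1],78],[np.pi,0,np.pi/2-.144]))
E
```

```text
[[ 617.1 -203.5   70. ]
 [ 605.6 -299.8   70. ]] 97.00252225848403 -0.11878909303601967
[ 12  16  16 115 972] [343.78497942 152.46604938]
[ 611.38238093 -251.67642716   70.        ] [59.51803465 -0.13683572]
[ 580.1051889  -300.98827459  215.36218039] [5.2988e+01 2.4549e+01 1.3736e+02 0.0000e+00 0.0000e+00 1.3000e-02]
```

Call:
step_arm(
  deltas=[
    [25, 12, 20, 0, 0, 0],
    [52, 24.5, 40, 0, 0, 0],
    [52, 24.5, 75, 0, 0, 0],
    [52, 24.5, 100, 0, 0, 0],
    [52, 24.5, 100, 0, 0, 0],
  ],
)

```text
time: 47.93
tool_pos: [608.4, -251.0, 109.2]
tcp_rot: [-3.132, -0.004, 1.44]
contact_force: [-1.2, -0.1, -0.4]
grip_width: 41.9
```

Call:
step_arm(
  deltas=[
    [0, 0, 20, 0, 0, 0],
    [0, 0, 32, 0, 0, 0],
    [0, 0, 36, 0, 0, 0],
    [0, 0, 36, 0, 0, 0],
    [0, 0, 36, 0, 0, 0],
  ],
)

```text
time: 48.35
tool_pos: [611.3, -253.9, 80.2]
tcp_rot: [3.14, 0.0, 1.439]
contact_force: [1.0, -0.7, -0.1]
grip_width: 41.9
```

```bash
python3 - <<'E'
from h import *
o=bot.get_obs();print(o['tool_pos'],o['tcp_rot'],o['grip_width'],o['contact_force'],loc(C,o['tool_pos']))
E
```

```text
[ 611.34356672 -253.9155109    80.1744847 ] [3.14049417e+00 4.90929849e-04 1.43853633e+00] 41.86443263902712 [ 0.96529018 -0.72584075 -0.06480656] [59.80093707 -2.35831468]
```

Call:
step_arm(
  deltas=[
    [0, 0, 1.5, 0, 0, 0],
    [0, 0, 1.5, 0, 0, 0],
    [0, 0, 1.5, 0, 0, 0],
    [0, 0, 1.5, 0, 0, 0],
    [0, 0, 1.5, 0, 0, 0],
  ],
  fingers=0,
)

```text
time: 48.77
tool_pos: [611.1, -253.6, 78.0]
tcp_rot: [3.141, 0.0, 1.439]
contact_force: [-3.7, -0.2, 1.2]
grip_width: 12.9
```

Call:
step_arm(
  deltas=[
    [0, 0, 0, 0, 0, 0],
    [0, 0, 0, 0, 0, 0],
    [0, 0, 0, 0, 0, 0],
  ],
)

```text
time: 49.02
tool_pos: [611.0, -253.6, 77.9]
tcp_rot: [3.141, 0.0, 1.439]
contact_force: [-1.8, 0.2, 3.1]
grip_width: 11.7
```

```bash
python3 - <<'E'
from h import *
o=bot.get_obs();print(o['tool_pos'],o['tcp_rot'],o['grip_width'],o['contact_force'],loc(C,o['tool_pos']))
print(delta([*w(C,-64,loc(C,o['tool_pos'])[1]),o['tool_pos'][2]],[np.pi,0,np.pi/2-.144]))
E
```

```text
[ 610.98307684 -253.57987819   77.93946606] [3.14148750e+00 2.42668143e-04 1.43882860e+00] 11.696052137786285 [-1.7873442   0.21093796  3.06517199] [59.39601404 -2.07788712]
[ 1.48500e+00 -1.23387e+02 -1.30000e-02  0.00000e+00  0.00000e+00
  1.20000e-02]
```

Call:
step_arm(
  deltas=[
    [0, 0, -1, 0, 0, 0],
    [0, -15, -1, 0, 0, 0.003],
    [0.5, -35, -1, 0, 0, 0.006],
    [0.5, -55, -1, 0, 0, 0.009],
    [1, -75, -1, 0, 0, 0.012],
  ],
)

```text
time: 49.43
tool_pos: [535.7, -242.3, 77.9]
tcp_rot: [-3.141, -0.0, 1.427]
contact_force: [0.9, -1.0, -2.8]
grip_width: 12.4
```

Call:
step_arm(
  deltas=[
    [0, -20, 0, 0, 0, 0],
    [0, -38, 0, 0, 0, 0],
    [0, -48, 0, 0, 0, 0],
    [0, -48, 0, 0, 0, 0],
    [0, -48, 0, 0, 0, 0],
  ],
)

```text
time: 49.85
tool_pos: [489.4, -235.9, 78.6]
tcp_rot: [3.141, -0.0, 1.426]
contact_force: [0.8, -1.0, -3.2]
grip_width: 11.6
```

```bash
python3 - <<'E'
from h import *
o=bot.get_obs();print(o['tool_pos'],o['tcp_rot'],o['grip_width'],o['contact_force'],loc(C,o['tool_pos']))
E
```

```text
[ 489.36601184 -235.90542226   78.57476186] [ 3.14138856e+00 -1.32960588e-05  1.42621248e+00] 11.58161690524487 [ 0.84261783 -0.98323478 -3.19243211] [-63.49863743  -2.03875916]
```

Call:
step_arm(
  deltas=[
    [0, -0.5, 1, 0, 0, 0],
    [0, -0.5, 1, 0, 0, 0],
    [0, -0.5, 1, 0, 0, 0],
  ],
)

```text
time: 50.1
tool_pos: [489.9, -236.1, 77.9]
tcp_rot: [3.14, 0.001, 1.427]
contact_force: [1.5, -0.1, 1.1]
grip_width: 11.8
```

Call:
step_arm(
  deltas=[
    [0, 0, 0, 0, 0, 0],
    [0, 0, 0, 0, 0, 0],
    [0, 0, 0, 0, 0, 0],
    [0, 0, 0, 0, 0, 0],
    [0, 0, 0, 0, 0, 0],
  ],
  fingers=45,
)

```text
time: 50.52
tool_pos: [488.8, -235.7, 77.6]
tcp_rot: [-3.142, 0.0, 1.427]
contact_force: [-0.7, 0.3, -0.4]
grip_width: 40.3
```

Call:
step_arm(
  deltas=[
    [0, 0, -20, 0, 0, 0],
    [0, 0, -50, 0, 0, 0],
    [0, 0, -85, 0, 0, 0],
    [-25, 0, -115, 0, 0, 0],
    [-50, 0, -137, 0, 0, 0],
  ],
)

```text
time: 50.93
tool_pos: [482.3, -285.1, 217.8]
tcp_rot: [3.139, 0.002, 1.429]
contact_force: [-0.3, -0.8, 0.0]
grip_width: 44.7
```

Call:
step_arm(
  deltas=[
    [-10, 0, 0, 0, 0, 0],
    [-10, 0, 0, 0, 0, 0],
    [-10, 0, 0, 0, 0, 0],
    [-10, 0, 0, 0, 0, 0],
  ],
)

```text
time: 51.27
tool_pos: [479.6, -293.8, 213.0]
tcp_rot: [-3.139, -0.002, 1.427]
contact_force: [-0.2, 0.0, 0.0]
grip_width: 44.9
```

```bash
python3 - <<'E'
from h import *
q=bot.capture('wrist'); s=bot.capture('scene'); o=bot.get_obs(); print(o['tool_pos'],o['contact_force'],o['time'])
im=q['color'].copy()
# plate expected at home: green; 
for u,v,z in((-126,-112,48),(-2,-112,48),(-126,112,48),(-2,112,48),(-64,-50,70),(-64,50,70)):
    a=proj(q,[*w(C,u,v),z])[0]; print((u,v),a.round(1)); 
    if 0<a[0]<640 and 0<a[1]<400: cv2.circle(im,(int(a[0]),int(a[1])),3,(0,255,0),-1)
a=cv2.resize(s['color'][170:320,190:490],(520,260))
f=np.zeros((570,640,3),np.uint8); f[:310]=im[:310]; f[310:,:520]=a
cv2.imwrite('pics/end.png',f[:,:,::-1])
for k in('cover_bar','cover'): print(k,[(np.round(b['rect']).tolist(),round(b['p'],2)) for b in bot.boxes_of(k,q)[:2]])
E
```

```text
[ 479.86044845 -293.71417333  213.23050807] [ 0.27781762  0.58253511 -0.30803535] 51.3667
(-126, -112) [258.4 237.6]
(-2, -112) [381.  237.8]
(-126, 112) [243.7 -17.1]
(-2, 112) [396.2 -17.3]
(-64, -50) [319.7 183. ]
(-64, 50) [319.8  61.6]
cover_bar [([324.0, 120.0, 152.0, 239.0], 0.59)]
cover [([322.0, 118.0, 149.0, 237.0], 0.84)]
```

View pics/end.png

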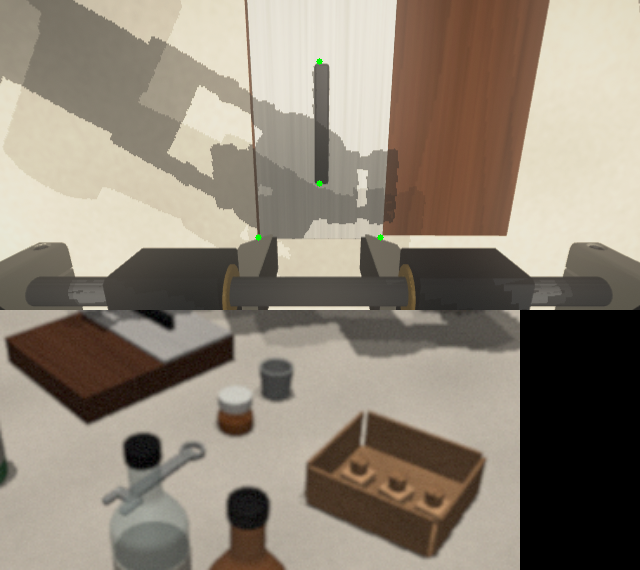

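The cover bar is within about 2 mm of the expected home marks. The cup, jar and wrench haven't moved. I'll back away and check once more, in case the cover gets knocked.

Call:
step_arm(
  deltas=[
    [34, 0, -20, 0, 0, 0],
    [68, 0, -40, 0, 0, 0],
    [102, 0, -40, 0, 0, 0],
    [138, 0, -40, 0, 0, 0],
    [175, 0, -40, 0, 0, 0],
  ],
)

```text
time: 51.88
tool_pos: [505.2, -120.0, 254.7]
tcp_rot: [3.141, 0.0, 1.427]
contact_force: [1.1, -0.5, 0.1]
grip_width: 45.0
```

Call:
step_arm(
  deltas=[
    [34, 0, 0, 0, 0, 0],
    [68, 0, 0, 0, 0, 0],
    [102, 0, 0, 0, 0, 0],
    [138, 0, 0, 0, 0, 0],
    [150, 0, 0, 0, 0, 0],
  ],
)

```text
time: 52.3
tool_pos: [526.6, 31.1, 254.4]
tcp_rot: [-3.141, -0.001, 1.43]
contact_force: [-1.6, 0.6, 0.2]
grip_width: 45.4
```

Call:
step_arm(
  deltas=[
    [0, 0, 0, 0, 0, 0],
    [0, 0, 0, 0, 0, 0],
    [0, 0, 0, 0, 0, 0],
    [0, 0, 0, 0, 0, 0],
    [0, 0, 0, 0, 0, 0],
  ],
)

```text
time: 52.72
tool_pos: [526.8, 25.3, 254.5]
tcp_rot: [-3.141, 0.0, 1.425]
contact_force: [0.3, -0.2, -0.6]
grip_width: 45.1
```

Call:
step_arm(
  deltas=[
    [0, 0, 0, 0, 0, 0],
    [0, 0, 0, 0, 0, 0],
    [0, 0, 0, 0, 0, 0],
    [0, 0, 0, 0, 0, 0],
    [0, 0, 0, 0, 0, 0],
  ],
)

```text
time: 53.13
tool_pos: [526.8, 26.5, 254.6]
tcp_rot: [3.141, 0.0, 1.427]
contact_force: [0.4, -0.7, 0.8]
grip_width: 45.0
```

```bash
python3 - <<'E'
from h import *
t=bot.capture('top'); o=bot.get_obs(); print(o['tool_pos'],o['time'],o['contact_force'])
for k in('cover','cover_bar'): print([(np.round(b['rect'],1).tolist(),round(b['p'],2)) for b in bot.boxes_of(k,t)[:2]])
P=proj(t,[[*w(C,u,v),48] for u,v in((-126,-112),(-2,-112),(-126,112),(-2,112))]); print((P.min(0)+P.max(0))/2,np.ptp(P,0))
# dark bar in the bright plate
e=proj(t,[*w(C,-64,0),70])[0]; x,y=e.astype(int); g=cv2.cvtColor(t['color'],cv2.COLOR_RGB2GRAY)[y-15:y+16,x-35:x+36]
m=(g<80).astype(np.uint8); n,l,s,c=cv2.connectedComponentsWithStats(m); k=1+np.argmax(s[1:,4]); uv=c[k]+[x-35,y-15]
print('bar px',uv,'expected',e,s[k],loc(C,back(t,uv,68)[0]))
for k in('cup','jar','bung_wrench'): print(k,[(np.round(b['rect']).tolist(),round(b['p'],2)) for b in bot.boxes_of(k,t)[:1]])
E
```

```text
[526.8159916   26.5003318  254.58905792] 53.1833 [0.10238696 0.0131465  0.8459987 ]
[([428.1, 234.1, 95.9, 50.2], 0.97)]
[([427.9, 235.6, 96.1, 57.4], 0.84), ([227.6, 254.4, 48.3, 10.7], 0.7)]
[427.62351566 235.50250477] [95.85428082 53.79560857]
bar px [428.86597938 232.80927835] expected [428.81887938 233.63681913] [ 15  12  42   6 194] [-61.70145553  -0.53132084]
cup [([333.0, 244.0, 7.0, 13.0], 0.45)]
jar [([331.0, 213.0, 4.0, 13.0], 0.49)]
bung_wrench []
```

```bash
python3 - <<'E'
from h import *
print(bot.close_job())
E
```

```text
the job is handed in; nothing more can be done
None
```

I handed the job in at about 53 s. All four tray sides are folded upright, and the three stoppers I found stand on the tray floor. The cover is back over the pockets. The hand-in gives no verdict.

**Last checks**
- **Cover:** the bar is about 2 mm along x and 0.5 mm along y from home, against the 10 mm allowed. It lines up with the case in the picture. I never saw it knocked aside.
- **Stoppers and tray:** the picture taken after the cover went back shows all three stoppers standing in the tray with the sides upright. I checked the pockets before replacing the cover, and they were empty.
- **Cup, jar and wrench:** they were in their places in that same picture. In the final top view the arm hid most of them, so the detector gave only partial hits for the cup and jar and missed the wrench.
- **Robot:** it was clear of everything, with contact force at noise level.

**Problems on the way**
- The right side jammed on the first push, and the force reached about 104 N, inside the 120 N wrist limit. Following the hinge arc upward fixed it.
- I pushed the left side the wrong way once, and the finger passed over the far side once. Both were redone, and nothing else was moved.

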